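# Make up two poolside air-panel service kits

### The job

Make up the two service kits. In the orange case stand the pressure gauge on its white mark and the brass coupling on its yellow mark, and only then lay the spanner over them, lengthwise across the two foam rests; in the black case stand the steel plug on its silver mark and the blue knob on its blue mark. Set the gauge down gently rather than dropping it, and leave the red knob, the grease jar and the torch where they are.

Things in the scene. Friction and masses are not known exactly. Their poses are not given: they have to be found in the camera images.
- orange_case: Fixed open orange case, 250 (its x) x 160 mm (y), walls 6 thick, 30 high; origin: centre of underside, z up, +x end away from the robot (yaw at most 17 deg). Floor 4 mm above origin. On its centre line: white mark at x = -34 mm, yellow mark at x = +44 mm; foam rests at x = -85 and +85 mm, 18 (x) x 70 mm (y), tops 46 mm above origin. Inside, fingers have room only on the parts' +y and -y sides.
- black_case: Fixed open black case, same size, walls, floor height and frame as the orange one (yaw at most 17 deg), without rests. On its centre line: a silver round mark (60 mm across) at x = -55 mm, the end nearer the robot, for the plug, and a blue round mark (66 mm across) at x = +55 mm for the blue knob.
- gauge_mid (a point): Pressure gauge lying on its back, dial up: black round body 56 mm across, 34 mm high, white dial, red needle. The point is its centre, half-way up; z is up. It goes on the white mark (74 mm across) of the orange case, centred at case x = -34 mm, y = 0; the near rest starts 14 mm beside it.
- coupling_mid (a point): Brass hose coupling standing upright: 36 mm high, round, 34 mm across from 6 to 26 mm above its foot (30 mm across below, 26 mm above that). The point is its centre, half-way up; z is up. It goes on the yellow mark (52 mm across) of the orange case, centred at case x = +44 mm, y = 0.
- plug_mid (a point): Steel blanking plug standing on its flange: 36 mm high, flange 40 mm across and 9 mm thick at the foot, round shank 28 mm across above it. The point is its centre, half-way up; z is up.
- blue_knob_mid (a point): Blue round valve knob standing upright, 44 mm across, 28 mm high. The point is its centre, half-way up; z is up.
- spanner_mid (a point): Flat steel double open-ended spanner lying down: 244 mm long along its x, shaft 22 mm wide along y, heads 44 mm wide, 10 mm thick; both ends alike. The point is its centre, half-way through; z is up. It goes over the middle of the orange case along the case's x, underside on both rests (46 mm above the case's origin), clear above gauge and coupling.
- red_knob_mid (a point): Red round valve knob, same shape and size as the blue one (44 mm across, 28 mm high), belongs to neither kit: leave it. The point is its centre.
- grease_jar_mid (a point): White grease jar with a green cap, 60 mm across, 60 mm high, beyond the work: leave it. The point is its centre.
- torch_mid (a point): Yellow and black box-shaped torch lying on the table, about 140 mm long, 38 mm high, beyond the work: leave it. The point is near its middle, half-way up.
Not all that is in view belongs to the job. What is meant by the part that bears blue_knob_mid is not pink, and is the smaller of those in its own colour.

How it is judged:
On the way:
1. the gauge and the coupling are on their marks in the orange case while the spanner is not yet over the case (x of gauge_mid in the frame of orange_case between -0.046 and -0.022 m and y of gauge_mid in the frame of orange_case between -0.012 and 0.012 m and z of gauge_mid in the frame of orange_case between 0.017 and 0.025 m and angle between each of gauge_mid, coupling_mid's own z axis and vertical below 0.1 rad and x of coupling_mid in the frame of orange_case between 0.032 and 0.056 m and y of coupling_mid in the frame of orange_case between -0.012 and 0.012 m and z of coupling_mid in the frame of orange_case between 0.018 and 0.026 m and horizontal distance between spanner_mid and orange_case above 0.1 m), for 0.2 s.
At the end, for the whole second after the job is handed in: Gauge, coupling (orange case), plug and blue knob (black case) upright on the floor within 12 mm of their marks along each case axis; spanner flat on both rests, within 15 mm lengthwise and 12 mm sideways of the case centre and 10 degrees of its length; all at rest (x of gauge_mid in the frame of orange_case between -0.046 and -0.022 m and y of gauge_mid in the frame of orange_case between -0.012 and 0.012 m and z of gauge_mid in the frame of orange_case between 0.017 and 0.025 m and angle between each of gauge_mid, coupling_mid, plug_mid, blue_knob_mid's own z axis and vertical below 0.1 rad and x of coupling_mid in the frame of orange_case between 0.032 and 0.056 m and y of coupling_mid in the frame of orange_case between -0.012 and 0.012 m and z of coupling_mid in the frame of orange_case between 0.018 and 0.026 m and x of spanner_mid in the frame of orange_case between -0.015 and 0.015 m and y of spanner_mid in the frame of orange_case between -0.012 and 0.012 m and z of spanner_mid in the frame of orange_case between 0.047 and 0.055 m and angle between the x axis of spanner_mid and the x axis of orange_case, either way round below 0.17 rad and angle between spanner_mid's own z axis and vertical below 0.08 rad and x of plug_mid in the frame of black_case between -0.067 and -0.043 m and y of plug_mid in the frame of black_case between -0.012 and 0.012 m and z of plug_mid in the frame of black_case between 0.018 and 0.026 m and x of blue_knob_mid in the frame of black_case between 0.043 and 0.067 m and y of blue_knob_mid in the frame of black_case between -0.012 and 0.012 m and z of blue_knob_mid in the frame of black_case between 0.014 and 0.022 m and linear speed of each of gauge, coupling, plug, blue_knob, spanner below 0.02 m/s); the robot touches nothing.
It fails at once if the red knob was moved more than 20 mm (distance of red_knob_mid from where it was at the start of the episode above 0.02 m).
It fails at once if the grease jar was moved more than 20 mm (distance of grease_jar_mid from where it was at the start of the episode above 0.02 m).
It fails at once if the torch was moved more than 20 mm (distance of torch_mid from where it was at the start of the episode above 0.02 m).
It fails at once if the gauge was dropped (falling faster than 0.7 m/s out of the fingers) (linear speed of gauge above 0.7 m/s and contact force between gauge and the fingers below 0.1 N).
It also fails if it takes over 134 s, if anything falls off the work surface, if the arm or the gripper's body presses on something with over 40 N, if the wrist force passes 120 N, or if a joint passes its speed limit or range.

### The arm

A 6-joint arm with a two-finger parallel gripper is mounted at the origin on the work surface. World frame = base frame: x ahead of the robot, y to its left, z up, the work surface at z = 0. Lengths are in m, angles in rad, forces in N, time in s.
With the tool pointing down it reaches from about 0.425 to 0.95 m from the base axis. Payload 3.5 kg.
Tool frame: the origin (TCP) lies midway between the tips of the shut fingers; the grasp point (between the pads) lies 19 mm behind it; x points along the fingers, y is the direction in which the jaws open and shut, and the axes are right-handed (so a half turn about x gives the same grasp; the last joint's range is limited). The gripper opens to 85 mm and grips with 20 to 120 N. Pads are 22 mm wide; open, the fingers measure 114 mm over their backs; the gripper's body (76 mm by 85 mm) begins 54 mm behind the grasp point. The pads swing forward as they close: fully open they stand 13 mm farther back than shut.
Start: joints at [1.195, 0.286, 1.577, -0, 1.279, -0.15], TCP at [0.151, 0.658, 0.207] pointing down, gripper open.
Joint ranges: [-2.77, 2.77], [-0.9, 2.22], [0.21, 2.48], [-1.53, 4.67], [0.24, 2.81], [-2.84, 2.84]. Speed limits (rad/s): [2.79, 2.79, 3.14, 3.14, 3.14, 3.14].

### API

Orientations are given as a unit quaternion [x, y, z, w].
In Python, from plant import ctrl, vision gives the robot as it stands. The module is installed in compiled form; this text tells all that it offers.
- The arm moves only by the tool play_rows, never from a script. Its arguments are lists of equal length, an entry for each row: "claw": the closure in counts, from 0 (fully open) to 255 (shut); "travel": the shift along the tool's x, y, z in m, a list of three; "dr": the turn, a rotation vector about the tool's x, y, z in rad, a list of three. In form: {"claw": [claw, ...], "travel": [[tx, ty, tz], ...], "dr": [[wx, wy, wz], ...]}. A call has 1 to 20 rows; each row is the pose to reach, as a shift and turn from the pose measured when the call began, along the tool's axes at that moment; what a row does not reach only later rows make up. A row lasts 1/10 s, in which the tool goes at most 50 mm and 8.59 degrees, less where a joint would pass 70% of its speed; a pose out of reach is approached as far as the arm can. A call with a gripper value outside its range is refused whole. The fingers move at their own pace and stop on an object; "force" is the grip in N (left out, the last holds). Time passes only in rows, so rows that repeat a pose let the fingers close. It gives the time, the measured TCP pose, the force and the opening at its end, in the units of the state.
- ctrl.get_state(): the state, without advancing time (a new reading comes with each control period).
- vision.read_camera(name): name is "scene" or "top"; returns a dict with "img" (400x640x3 uint8, red, green, blue), "range_z" (400x640 float32, m along the optical axis (not along the pixel's ray), 0 where there is no reading), "K" (3x3 intrinsics, pixels), "distortion" ([k1, k2, p1, p2, k3] as OpenCV has them; the pictures are not rectified), "world_to_cam" (4x4, takes a point from world to camera coordinates). Camera axes: x right, y up, looking along -z (the intrinsics and any distortion apply to the point x, -y, -z); pixel columns grow to the right and rows downward; lengths in m; the calibration is good to about 2 mm. A picture is of the moment at which its call begins.
- ctrl.sign_off(): hands the job in, once; it reports no verdict.
The state is a dict: "time": time; "qpos": joint angles; "dq": joint speeds; "joint_efforts": joint torques, N m; "eef_pos": TCP position; "tcp_rot": TCP orientation; "contact_force": force on the tool from outside, world axes, zero at the start; "wrist_torque": the same for the moment, N m; "opening": opening from 0.0 (shut) to 1.0 (fully open).
Only numpy, scipy, OpenCV 4.12 (cv2) and the standard library are available. Lean on these libraries where they do the work, as an engineer would, in place of code of your own. Each camera call takes 0.05 s, during which the arm holds its last target.

## Working session

There is one attempt and no reset: what is moved stays moved. The work goes in short steps, Python scripts to look and compute and a tool call to move; the robot and the scene stay as the last step left them, time stands still between calls to the robot, and variables do not carry over. Pictures are saved under pics/ and viewed, and the job is handed in when it is done.

Besides the shell and the picture viewer there is one more tool, called after "Emit:" by a JSON object that holds its "name" and its "arguments", one argument or row to a line. play_rows: Moves the arm, as the interface text tells. Its arguments: {"type":"object","properties":{"claw":{"type":"array","items":{"type":"number"}},"travel":{"type":"array","items":{"type":"array","items":{"type":"number"}}},"dr":{"type":"array","items":{"type":"array","items":{"type":"number"}}},"force":{"type":"number"}},"required":["claw","travel","dr"]}

```bash
mkdir -p pics; cat > h.py <<'E'
import numpy as np, cv2
from plant import ctrl, vision
def grab(n):
    return vision.read_camera(n)
def save(im,name): cv2.imwrite('pics/'+name,cv2.cvtColor(im,cv2.COLOR_RGB2BGR))
E
python3 - <<'E'
from h import *
for n in('scene','top'):
    d=grab(n); save(d['img'],n+'0.png'); np.savez(n+'0.npz',**d)
    print(n,d['K'].tolist(),d['distortion'],np.round(d['world_to_cam'],3).tolist())
s=ctrl.get_state(); print(s)
E
```

```text
scene [[431.61703952257454, 0.0, 315.86291150044667], [0.0, 431.61703952257454, 195.63255248849984], [0.0, 0.0, 1.0]] [-0.01141908  0.          0.          0.          0.        ] [[0.613, 0.79, 0.001, -0.384], [-0.567, 0.439, 0.697, 0.297], [0.55, -0.428, 0.717, -1.489], [0.0, 0.0, 0.0, 1.0]]
top [[370.7371284684142, 0.0, 323.9349343935462], [0.0, 370.7371284684142, 200.1419150618903], [0.0, 0.0, 1.0]] [0.01551138 0.         0.         0.         0.        ] [[0.071, -0.997, 0.005, -0.042], [0.971, 0.071, 0.229, -0.61], [-0.229, -0.011, 0.973, -0.734], [0.0, 0.0, 0.0, 1.0]]
{'time': 0.1, 'qpos': array([ 1.19498749e+00,  2.87128718e-01,  1.57805164e+00,  1.88397450e-05,
        1.27859352e+00, -1.50029155e-01]), 'dq': array([-0.00015823, -0.00274274, -0.00326001, -0.00030336,  0.00030293,
        0.00198924]), 'joint_efforts': array([ 7.03649380e-05, -4.07293940e+01, -2.93699473e+01, -1.61571252e-04,
        3.39883991e-03, -8.65957759e-07]), 'eef_pos': array([0.15085289, 0.65725752, 0.20563973]), 'tcp_rot': array([ 0.07891458,  0.70281179, -0.08040062,  0.70239862]), 'contact_force': array([ 0.85276975, -0.8741653 ,  0.30645644]), 'wrist_torque': array([-0.02392466,  0.02096572, -0.01219849]), 'opening': 1.0003610282885884}
```

View pics/scene0.png

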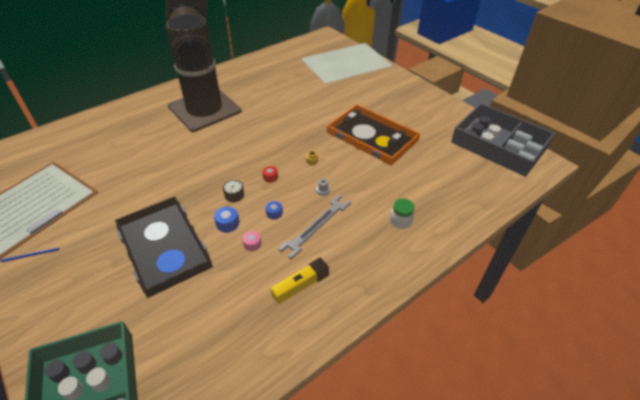

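View pics/top0.png

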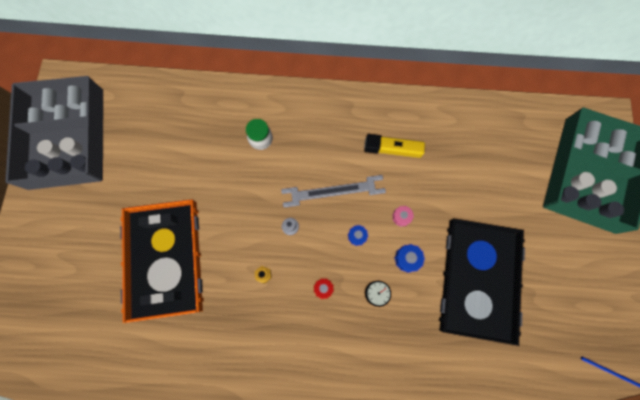

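The knob candidates are blue small at scene (274,209) / top (358,235), blue large at (226,218) / (410,258), pink at (252,240) / (403,216) and red at (270,173) / (323,289). By the description I choose the smaller blue. Next come measurements and a close crop.

```bash
cat >> h.py <<'E'
def load(n,i='0'): return dict(np.load(n+i+'.npz'))
def ray(d,uv):
    p=cv2.undistortPoints(np.array(uv,float).reshape(-1,1,2),d['K'],d['distortion']).reshape(-1,2)
    M=d['world_to_cam'];R=M[:3,:3];t=M[:3,3]
    c=-R.T@t
    return c,(np.c_[p[:,0],-p[:,1],-np.ones(len(p))])@R
def plane(d,uv,z):
    c,v=ray(d,uv); return c+v*((z-c[2])/v[:,2])[:,None]
def cloud(d):
    h,w=d['range_z'].shape
    vv,uu=np.mgrid[:h,:w]
    c,v=ray(d,np.c_[uu.ravel(),vv.ravel()])
    P=c+v*d['range_z'].ravel()[:,None]
    P[d['range_z'].ravel()==0]=np.nan
    return P.reshape(h,w,3)
def proj(d,P):
    M=d['world_to_cam'];q=np.atleast_2d(P)@M[:3,:3].T+M[:3,3]
    q=q*[1,-1,-1]
    return cv2.projectPoints(q,np.zeros(3),np.zeros(3),d['K'],d['distortion'])[0].reshape(-1,2)
E
python3 - <<'E'
from h import *
for n in('scene','top'):
    d=load(n); P=cloud(d)
    print(n,'base',proj(d,[0,0,0]),'tcp',proj(d,[.151,.658,.207]))
    pts={'scene':dict(gauge=(233,189),coup=(312,156),plug=(322,187),blueS=(274,208),blueL=(226,217),pink=(252,239),red=(270,172),sp=(316,226),white=(364,132),yellow=(384,142),silv=(156,231),blu=(171,261)),
     'top':dict(gauge=(378,293),coup=(262,274),plug=(289,226),blueS=(358,235),blueL=(409,258),pink=(403,216),red=(323,289),sp=(334,190),white=(164,275),yellow=(163,240),silv=(479,305),blu=(482,255),torch=(397,146),jar=(258,130),r1=(154,219),r2=(156,298))}[n]
    for k,(u,v) in pts.items(): print(k,np.round(P[v,u],4),np.round(plane(d,[(u,v)],0)[0],3))
    cv2.imwrite('pics/crop_'+n+'.png',cv2.cvtColor(cv2.resize({'scene':d['img'][140:270,190:360],'top':d['img'][170:320,230:450]}[n],None,fx=3.5,fy=3.5,interpolation=cv2.INTER_CUBIC),cv2.COLOR_RGB2BGR))
E
```

```text
scene base [[204.72753732 109.53858285]] tcp [[379.87545588  15.17621138]]
gauge [ 0.4336 -0.1345  0.0365] [ 0.399 -0.12   0.   ]
coup [0.4559 0.1175 0.0364] [0.422 0.143 0.   ]
plug [0.5709 0.0638 0.0313] [0.546 0.084 0.   ]
blueS [ 0.5547 -0.0832  0.0307] [ 0.53  -0.069  0.   ]
blueL [ 0.5148 -0.2013  0.0415] [ 0.479 -0.188  0.   ]
pink [ 0.6088 -0.184   0.0327] [ 0.585 -0.173  0.   ]
red [ 0.4295 -0.0128  0.0273] [0.404 0.002 0.   ]
sp [ 0.6564 -0.0234  0.0098] [ 0.65  -0.018 -0.   ]
white [0.4353 0.3447 0.0051] [0.431 0.35  0.   ]
yellow [0.5123 0.3594 0.0056] [0.508 0.365 0.   ]
silv [ 0.4191 -0.3559  0.009 ] [ 0.411 -0.355  0.   ]
blu [ 0.5273 -0.3652  0.0065] [ 0.522 -0.364  0.   ]
top base [[302.30302147 511.46583707]] tcp [[-132.23601865  445.36956927]]
gauge [ 0.4242 -0.1279  0.036 ] [ 0.424 -0.133  0.   ]
coup [0.4461 0.1243 0.0332] [0.447 0.13  0.   ]
plug [0.555  0.0758 0.0333] [0.56  0.079 0.   ]
blueS [ 0.5469 -0.0798  0.0271] [ 0.551 -0.082  0.   ]
blueL [ 0.503  -0.1923  0.0379] [ 0.507 -0.201  0.   ]
pink [ 0.5973 -0.1791  0.0287] [ 0.603 -0.185  0.   ]
red [ 0.424  -0.0099  0.0284] [ 0.424 -0.01   0.   ]
sp [ 0.6517 -0.0195  0.0097] [ 0.654 -0.02   0.   ]
white [0.4293 0.3472 0.0031] [0.429 0.349 0.   ]
yellow [0.5069 0.363  0.003 ] [0.507 0.364 0.   ]
silv [ 0.4148 -0.3554  0.0045] [ 0.415 -0.357  0.   ]
blu [ 0.5253 -0.3659  0.0027] [ 0.526 -0.367  0.   ]
torch [ 0.7627 -0.16    0.0343] [ 0.777 -0.166  0.   ]
jar [0.7682 0.1649 0.0592] [0.794 0.178 0.   ]
r1 [0.5472 0.3714 0.0468] [0.554 0.393 0.   ]
r2 [0.3814 0.3372 0.0473] [0.379 0.357 0.   ]
```

```bash
ls pics
```

```text
crop_scene.png
crop_top.png
scene0.png
top0.png
```

View pics/crop_top.png

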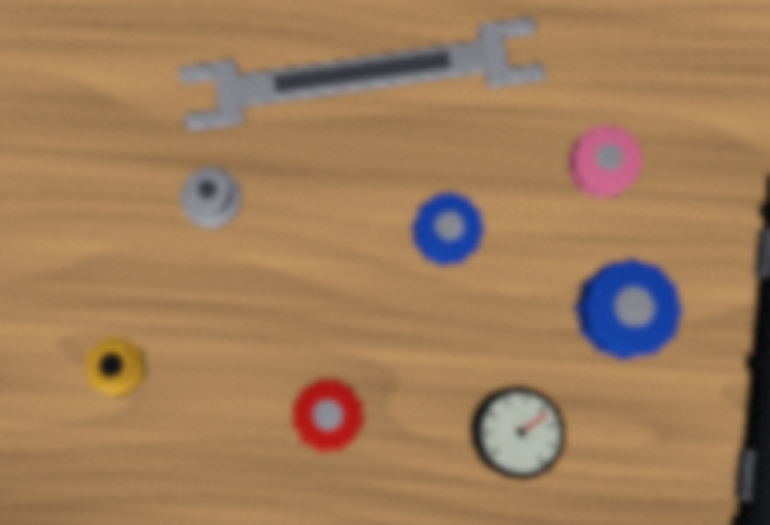

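The small blue knob sits at crop (448,228), image (358,235). It is clearly smaller than the other blue at (410,258), and the pink one is at (403,216), so it is my pick. Next I refine the positions.

```bash
cat > meas.py <<'E'
from h import *
# colour masks per object; top-face region by height, cast to plane
H=dict(gauge=.034,coup=.036,plug=.036,blueS=.028,blueL=.036,pink=.028,red=.028)
G=dict(gauge=(.424,-.128),coup=(.446,.124),plug=(.555,.075),blueS=(.547,-.08),red=(.424,-.01),blueL=(.503,-.192),pink=(.597,-.179))
def topcent(d,P,g,h,r=.045,lo=.007):
    m=(np.hypot(P[...,0]-g[0],P[...,1]-g[1])<r)&(P[...,2]>h-lo)&(P[...,2]<h+.012)
    m=m.astype(np.uint8)
    n,l,s,c=cv2.connectedComponentsWithStats(m)
    if n<2: return None
    k=1+np.argmax(s[1:,4])
    ct=max(cv2.findContours((l==k).astype(np.uint8),cv2.RETR_EXTERNAL,cv2.CHAIN_APPROX_NONE)[0],key=len).reshape(-1,2)
    W=plane(d,ct,h)[:,:2]
    (cx,cy),rad=cv2.minEnclosingCircle(W.astype(np.float32))
    m4=cv2.moments(ct.reshape(-1,1,2)); uv=(m4['m10']/m4['m00'],m4['m01']/m4['m00'])
    return np.round([*plane(d,[uv],h)[0][:2],cx,cy,rad],4),np.round(uv,1)
E
python3 - <<'E'
from meas import *
for n in('top','scene'):
    d=load(n);P=cloud(d)
    for k in G: print(n,k,topcent(d,P,G[k],H[k]))
    hsv=cv2.cvtColor(d['img'],cv2.COLOR_RGB2HSV)
    # marks
    for k,g in dict(white=(.43,.347),yellow=(.507,.363),silv=(.415,-.355),blu=(.526,-.366)).items():
        near=np.hypot(P[...,0]-g[0],P[...,1]-g[1])<.05
        S,V=hsv[...,1],hsv[...,2]
        m=near&(V>120 if k!='blu' else ((S>120)&(V>120)))&(P[...,2]<.016)
        nn,l,s,c=cv2.connectedComponentsWithStats(m.astype(np.uint8)); kk=1+np.argmax(s[1:,4])
        print(n,k,np.round(plane(d,[c[kk]],.004)[0],4),s[kk])
    # spanner
    m=(P[...,2]>.005)&(P[...,2]<.03)&(np.hypot(P[...,0]-.652,P[...,1]+.02)<.14)&(P[...,0]>.6)&(hsv[...,1]<90)
    nn,l,s,c=cv2.connectedComponentsWithStats(m.astype(np.uint8)); kk=1+np.argmax(s[1:,4])
    ys,xs=np.where(l==kk); W=plane(d,np.c_[xs,ys],.009)[:,:2]
    print(n,'spanner',W.mean(0),cv2.minAreaRect(W.astype(np.float32)))
    # case rims
    for nm,c0 in dict(orange=(.464,.355),black=(.47,-.36)).items():
        m=(P[...,2]>.02)&(P[...,2]<.036)&(abs(P[...,0]-c0[0])<.18)&(abs(P[...,1]-c0[1])<.125)
        W=P[m][:,:2]; print(n,nm,m.sum(),cv2.minAreaRect(W.astype(np.float32)))
E
```

```text
top gauge (array([ 0.4234, -0.1288,  0.4234, -0.1287,  0.0287]), array([378.2, 293.4]))
top coup (array([0.4455, 0.1256, 0.4459, 0.1259, 0.0132]), array([261.2, 274.2]))
top plug (array([0.5584, 0.0771, 0.5591, 0.077 , 0.0142]), array([288.4, 224.3]))
top blueS (array([ 0.5472, -0.0783,  0.5469, -0.0783,  0.0229]), array([357.4, 234.8]))
top red (array([ 0.4251, -0.0093,  0.4261, -0.0098,  0.0227]), array([322.7, 288.4]))
top blueL (array([ 0.5042, -0.1964,  0.5041, -0.1966,  0.031 ]), array([410.7, 257.7]))
top pink (array([ 0.5993, -0.1798,  0.5995, -0.1798,  0.0237]), array([403.3, 215.2]))
top white [0.431  0.3474 0.004 ] [148 258  33  33 876]
top yellow [0.5074 0.3633 0.004 ] [151 229  24  23 425]
top silv [ 0.4158 -0.3534  0.004 ] [465 291  27  28 582]
top blu [ 0.525  -0.3641  0.004 ] [468 241  28  29 636]
top spanner [ 0.64989044 -0.01540468] ((0.649892270565033, -0.016615919768810272), (0.04446922987699509, 0.24218279123306274), 12.529332160949707)
top orange 1618 ((0.46432796120643616, 0.35466811060905457), (0.249110609292984, 0.17207737267017365), 11.744964599609375)
top b
[... 657 characters left out ...]
[ 0.6022, -0.1835,  0.6026, -0.183 ,  0.025 ]), array([251. , 238.4]))
scene white [0.4296 0.3474 0.004 ] [352 124  24  15 277]
scene yellow [0.5015 0.3607 0.004 ] [375 136  15  11 118]
scene silv [ 0.4128 -0.3549  0.004 ] [143 221  27  20 407]
scene blu [ 0.5234 -0.3657  0.004 ] [157 250  28  22 472]
scene spanner [ 0.65298897 -0.02660336] ((0.6510720252990723, -0.01909085363149643), (0.04669133573770523, 0.24525198340415955), 12.467727661132812)
scene orange 928 ((0.46360811591148376, 0.35081779956817627), (0.2533973157405853, 0.173183873295784), 11.749773025512695)
scene black 1186 ((0.47106677293777466, -0.36016303300857544), (0.16969871520996094, 0.25452643632888794), 84.15560150146484)
```

Both views agree to within about 5 mm. I trust the top view, whose mark spacings come out at 78 and 110 mm as specified. A helper will now convert targets into move arguments.

```bash
cat > go.py <<'E'
import sys
from h import *
from scipy.spatial.transform import Rotation as Ro
def go(*targets):
    s=ctrl.get_state(); R=Ro.from_quat(s['tcp_rot']);p=s['eef_pos']
    y=R.as_matrix()[:,1]
    print('t',round(s['time'],2),'p',np.round(p,4),'jaw',round(np.degrees(np.arctan2(y[1],y[0])),1),'q',np.round(s['qpos'],2),'op',round(s['opening'],3),'F',np.round(s['contact_force'],1))
    for (x,yy,z,ph) in targets:
        best=None
        for k in(0,180):
            f=np.radians(ph+k); X=np.array([0,0,-1.]);Y=np.array([np.cos(f),np.sin(f),0]);Z=np.cross(X,Y)
            D=R.inv()*Ro.from_matrix(np.c_[X,Y,Z]); v=D.as_rotvec()
            if best is None or np.linalg.norm(v)<np.linalg.norm(best): best=v
        print((x,yy,z,ph),'travel',np.round(R.inv().apply(np.array([x,yy,z])-p),3).tolist(),'dr',np.round(best,3).tolist())
if __name__=='__main__':
    go(*[tuple(map(float,a.split(','))) for a in sys.argv[1:]])
E
python3 go.py .4234,-.129,.16,101.75 .4234,-.129,.008,101.75
```

```text
t 0.1 p [0.1509 0.6573 0.2056] jaw 77.1 q [ 1.19  0.29  1.58  0.    1.28 -0.15] op 1.0 F [ 0.9 -0.9  0.3]
(0.4234, -0.129, 0.16, 101.75) travel [0.047, -0.705, 0.442] dr [-0.431, -0.001, 0.002]
(0.4234, -0.129, 0.008, 101.75) travel [0.199, -0.705, 0.442] dr [-0.431, -0.001, 0.002]
```

```bash
python3 go.py .52,.35,.17,101.75 .4234,-.129,.12,101.75
```

```text
t 0.1 p [0.1509 0.6573 0.2056] jaw 77.1 q [ 1.19  0.29  1.58  0.    1.28 -0.15] op 1.0 F [ 0.9 -0.9  0.3]
(0.52, 0.35, 0.17, 101.75) travel [0.036, -0.217, 0.429] dr [-0.431, -0.001, 0.002]
(0.4234, -0.129, 0.12, 101.75) travel [0.087, -0.705, 0.442] dr [-0.431, -0.001, 0.002]
```

Emit:
{"name": "play_rows", "arguments": {
  "claw": [0,0,0,0,0,0,0,0,0,0,0,0],
  "travel": [
    [0.036,-0.217,0.429],
    [0.036,-0.217,0.429],
    [0.036,-0.217,0.429],
    [0.036,-0.217,0.429],
    [0.036,-0.217,0.429],
    [0.036,-0.217,0.429],
    [0.036,-0.217,0.429],
    [0.036,-0.217,0.429],
    [0.036,-0.217,0.429],
    [0.036,-0.217,0.429],
    [0.036,-0.217,0.429],
    [0.036,-0.217,0.429]
  ],
  "dr": [
    [-0.431,0,0],
    [-0.431,0,0],
    [-0.431,0,0],
    [-0.431,0,0],
    [-0.431,0,0],
    [-0.431,0,0],
    [-0.431,0,0],
    [-0.431,0,0],
    [-0.431,0,0],
    [-0.431,0,0],
    [-0.431,0,0],
    [-0.431,0,0]
  ],
  "force": 40
}}

```text
time: 1.3
eef_pos: [0.5204, 0.3489, 0.1692]
tcp_rot: [-0.072, 0.704, 0.071, 0.702]
contact_force: [-0.2, -0.3, 0.7]
opening: 1.0
```

```bash
python3 go.py .4234,-.129,.11,101.75
```

```text
t 1.3 p [0.5204 0.3489 0.1692] jaw 101.6 q [ 0.43  0.22  1.73 -0.    1.2  -1.34] op 1.0 F [-0.2 -0.3  0.7]
(0.4234, -0.129, 0.11, 101.75) travel [0.061, -0.448, -0.191] dr [-0.002, -0.003, 0.002]
```

Emit:
{"name": "play_rows", "arguments": {
  "claw": [0,0,0,0,0,0,0,0,0,0,0,0],
  "travel": [
    [0.061,-0.448,-0.191],
    [0.061,-0.448,-0.191],
    [0.061,-0.448,-0.191],
    [0.061,-0.448,-0.191],
    [0.061,-0.448,-0.191],
    [0.061,-0.448,-0.191],
    [0.061,-0.448,-0.191],
    [0.061,-0.448,-0.191],
    [0.061,-0.448,-0.191],
    [0.061,-0.448,-0.191],
    [0.061,-0.448,-0.191],
    [0.061,-0.448,-0.191]
  ],
  "dr": [
    [0,0,0],
    [0,0,0],
    [0,0,0],
    [0,0,0],
    [0,0,0],
    [0,0,0],
    [0,0,0],
    [0,0,0],
    [0,0,0],
    [0,0,0],
    [0,0,0],
    [0,0,0]
  ]
}}

```text
time: 2.5
eef_pos: [0.4233, -0.128, 0.1094]
tcp_rot: [-0.072, 0.704, 0.071, 0.703]
contact_force: [-0.2, 0.2, 0.5]
opening: 1.0
```

```bash
python3 go.py .4234,-.129,.006,101.75; python3 - <<'E'
from h import *
d=grab('scene'); save(cv2.resize(d['img'][60:300,120:440],None,fx=2.4,fy=2.4),'a1.png')
E
```

```text
t 2.5 p [ 0.4233 -0.128   0.1094] jaw 101.6 q [-0.52 -0.13  2.21 -0.    1.06 -2.29] op 1.0 F [-0.2  0.2  0.5]
(0.4234, -0.129, 0.006, 101.75) travel [0.103, -0.001, 0.0] dr [-0.003, -0.003, 0.001]
```

View pics/a1.png

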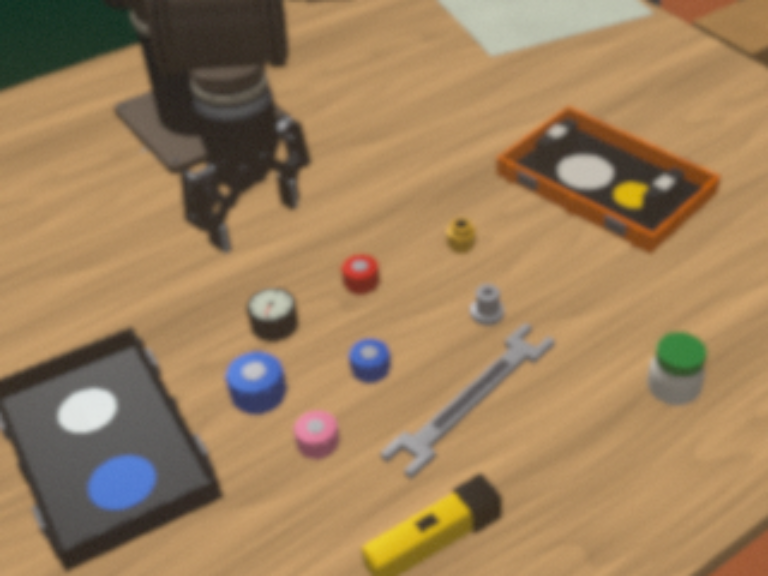

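The open gripper hovers above the gauge (gauge at crop (273,313), fingers at about (220,240) and (290,200)), and nothing has been disturbed. Descending.

Emit:
{"name": "play_rows", "arguments": {
  "claw": [0,0,0,0,0,0,255,255,255,255,255,255,255,255],
  "travel": [
    [0.04,-0.001,0],
    [0.08,-0.001,0],
    [0.095,-0.001,0],
    [0.102,-0.001,0],
    [0.102,-0.001,0],
    [0.102,-0.001,0],
    [0.102,-0.001,0],
    [0.102,-0.001,0],
    [0.102,-0.001,0],
    [0.102,-0.001,0],
    [0.102,-0.001,0],
    [0.102,-0.001,0],
    [0.102,-0.001,0],
    [0.102,-0.001,0]
  ],
  "dr": [
    [0,0,0],
    [0,0,0],
    [0,0,0],
    [0,0,0],
    [0,0,0],
    [0,0,0],
    [0,0,0],
    [0,0,0],
    [0,0,0],
    [0,0,0],
    [0,0,0],
    [0,0,0],
    [0,0,0],
    [0,0,0]
  ],
  "force": 40
}}

```text
time: 3.95
eef_pos: [0.4254, -0.1292, 0.0096]
tcp_rot: [-0.073, 0.703, 0.071, 0.704]
contact_force: [-0.8, 3.0, 9.2]
opening: -0.002
```

```bash
python3 go.py .4234,-.129,.12,101.75
```

```text
t 3.95 p [ 0.4254 -0.1292  0.0096] jaw 101.7 q [-0.52  0.05  2.26 -0.    0.83 -2.3 ] op -0.002 F [-0.8  3.   9.2]
(0.4234, -0.129, 0.12, 101.75) travel [-0.11, 0.0, -0.002] dr [-0.002, 0.0, 0.003]
```

```bash
python3 - <<'E'
from h import *
d=grab('scene'); save(cv2.resize(d['img'][90:260,150:370],None,fx=3.4,fy=3.4),'a2.png');np.savez('scene1.npz',**d)
d=grab('top'); save(d['img'],'a2t.png');np.savez('top1.npz',**d)
print(proj(d,[.4254,-.1292,.0096]),proj(d,[.4254,-.1292,.15]))
E
```

```text
[[376.84877455 292.28513179]] [[387.85705482 293.28511357]]
```

View pics/a2.png

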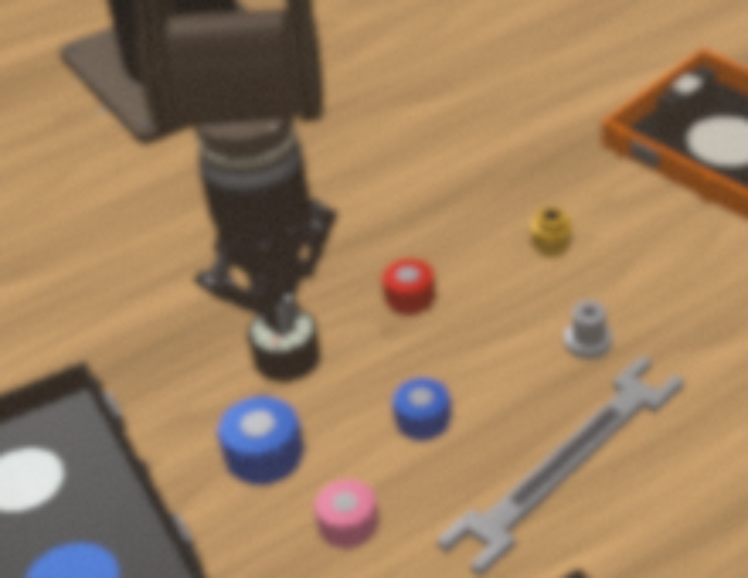

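View pics/a2t.png

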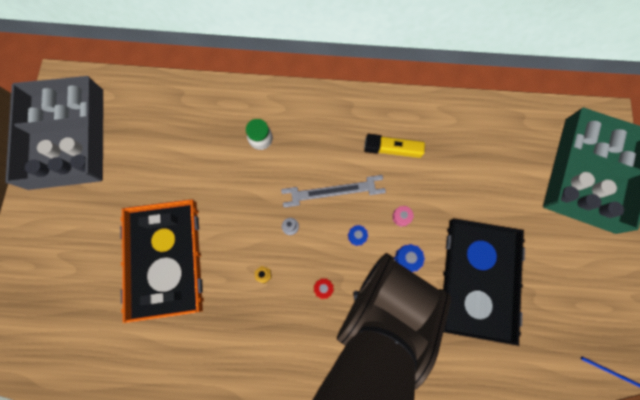

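The gripper shut above the gauge: the fingertips rest on the dial at crop (285,325), yet the state reports the TCP at z=0.0096. I'll measure where the tips really are.

```bash
python3 - <<'E'
from h import *
d=load('scene','1');P=cloud(d)
for z in (.0096,.02,.034,.05,.1): print(z,proj(d,[.4254,-.1292,z]))
for v in range(160,192,3): print(v,[ (np.round(P[v,u],3).tolist()) for u in (231,234,237)])
d0=load('scene')
print(np.abs(d['range_z'][190:205,225:245]-d0['range_z'][190:205,225:245]).max())
E
```

```text
0.0096 [[234.49540595 193.39959937]]
0.02 [[233.98868866 190.74604867]]
0.034 [[233.29654379 187.12084667]]
0.05 [[232.49109196 182.90129124]]
0.1 [[229.86994374 169.1631103 ]]
160 [[0.435, -0.126, 0.136], [0.441, -0.12, 0.138], [0.439, -0.111, 0.132]]
163 [[0.432, -0.126, 0.124], [0.439, -0.121, 0.126], [0.437, -0.111, 0.12]]
166 [[0.437, -0.129, 0.12], [0.437, -0.121, 0.115], [0.436, -0.113, 0.11]]
169 [[0.442, -0.133, 0.114], [0.436, -0.122, 0.104], [0.437, -0.114, 0.1]]
172 [[0.443, -0.135, 0.106], [0.433, -0.122, 0.092], [0.428, -0.112, 0.082]]
175 [[0.436, -0.134, 0.089], [0.434, -0.125, 0.083], [0.361, -0.084, 0.006]]
178 [[0.438, -0.136, 0.082], [0.433, -0.126, 0.072], [0.37, -0.089, 0.004]]
181 [[0.431, -0.135, 0.065], [0.431, -0.126, 0.06], [0.425, -0.115, 0.049]]
184 [[0.431, -0.136, 0.054], [0.436, -0.13, 0.055], [0.423, -0.116, 0.036]]
187 [[0.433, -0.139, 0.046], [0.434, -0.131, 0.042], [0.432, -0.121, 0.035]]
190 [[0.432, -0.14, 0.035], [0.44, -0.135, 0.038], [0.444, -0.128, 0.037]]
1.1764585
```

Emit:
{"name": "play_rows", "arguments": {
  "claw": [255,255,255,255,255,255],
  "travel": [
    [-0.03,0,0],
    [-0.07,0,0],
    [-0.09,0,0],
    [-0.09,0,0],
    [-0.09,0,0],
    [-0.09,0,0]
  ],
  "dr": [
    [0,0,0],
    [0,0,0],
    [0,0,0],
    [0,0,0],
    [0,0,0],
    [0,0,0]
  ]
}}

```text
time: 4.65
eef_pos: [0.4241, -0.1284, 0.0979]
tcp_rot: [-0.072, 0.704, 0.072, 0.703]
contact_force: [-0.6, 0.2, -0.4]
opening: -0.001
```

```bash
python3 - <<'E'
from h import *
d=grab('scene'); np.savez('scene2.npz',**d)
s=ctrl.get_state(); p=s['eef_pos']; print(p,s['contact_force'])
im=d['img'].copy()
c=cv2.resize(im[90:220,180:300],None,fx=4.5,fy=4.5)
for q,col in((p,(255,0,0)),(p+[0,0,.025],(0,255,0)),(p+[0,0,.05],(0,255,255))):
    u=(proj(d,q)[0]-[180,90])*4.5; cv2.circle(c,tuple(int(a) for a in u),3,col,-1)
save(c,'a3.png')
P=cloud(d); print('gauge'); 
for v in range(140,186,3): print(v,[ (np.round(P[v,u],3).tolist()) for u in (228,231,234)])
E
```

```text
[ 0.42402573 -0.12834335  0.09774876] [ 0.5904766  -0.73757095 -0.89428727]
gauge
140 [[0.43, -0.121, 0.195], [0.435, -0.116, 0.196], [0.423, -0.103, 0.182]]
143 [[0.428, -0.122, 0.186], [0.438, -0.119, 0.19], [0.429, -0.107, 0.178]]
146 [[0.43, -0.125, 0.178], [0.429, -0.116, 0.174], [0.238, -0.022, 0.003]]
149 [[0.433, -0.127, 0.172], [0.432, -0.119, 0.167], [0.249, -0.029, 0.002]]
152 [[0.432, -0.128, 0.162], [0.429, -0.119, 0.155], [0.259, -0.035, -0.0]]
155 [[0.434, -0.13, 0.155], [0.431, -0.121, 0.148], [0.277, -0.045, 0.005]]
158 [[0.434, -0.132, 0.146], [0.435, -0.125, 0.142], [0.286, -0.051, 0.002]]
161 [[0.434, -0.134, 0.137], [0.432, -0.125, 0.131], [0.299, -0.058, 0.003]]
164 [[0.431, -0.134, 0.125], [0.303, -0.071, 0.001], [0.307, -0.063, -0.001]]
167 [[0.308, -0.084, -0.001], [0.316, -0.078, 0.002], [0.322, -0.071, 0.002]]
170 [[0.317, -0.09, -0.004], [0.325, -0.084, -0.001], [0.333, -0.078, 0.002]]
173 [[0.333, -0.098, 0.001], [0.337, -0.091, 0.0], [0.343, -0.084, 0.001]]
176 [[0.343, -0.104, 0.0], [0.352, -0.099, 0.004], [0.358, -0.092, 0.004]]
179 [[0.355, -0.111, 0.001], [0.362, -0.105, 0.002], [0.365, -0.097, 0.0]]
182 [[0.401, -0.131, 0.036], [0.407, -0.125, 0.037], [0.411, -0.118, 0.036]]
185 [[0.412, -0.137, 0.036], [0.42, -0.132, 0.039], [0.422, -0.124, 0.036]]
```

View pics/a3.png

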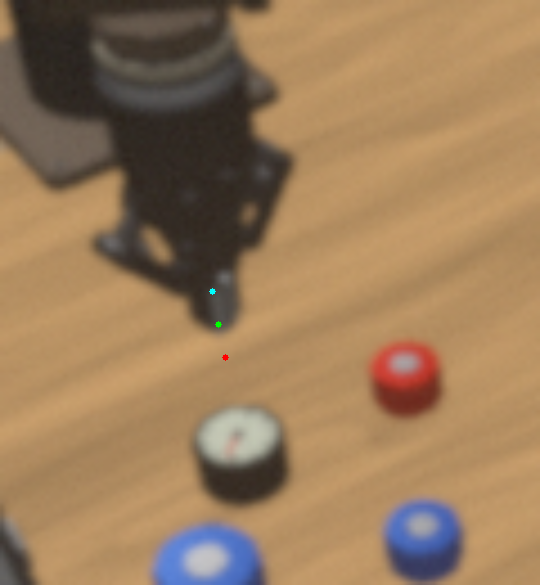

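The real fingertips are about 25 mm short of the reported TCP along the tool axis. The image shows the tip at the +25 mm marker, and contact on the 34 mm dial came at a reported z of 0.0096. Laterally they agree. I'll aim 25 mm lower in reported z and check that the gauge hasn't shifted.

```bash
python3 - <<'E'
from meas import *
for i in '02':
    d=load('scene',i);P=cloud(d);print(topcent(d,P,G['gauge'],H['gauge']))
E
python3 go.py .4234,-.129,-.017,101.75
```

```text
(array([ 0.4255, -0.1324,  0.4254, -0.1332,  0.0321]), array([232.3, 187.6]))
(array([ 0.4252, -0.1323,  0.4265, -0.1325,  0.0328]), array([232.3, 187.6]))
t 4.7 p [ 0.424  -0.1283  0.0977] jaw 101.6 q [-0.52 -0.11  2.22 -0.    1.04 -2.3 ] op -0.002 F [ 0.6 -0.7 -0.9]
(0.4234, -0.129, -0.017, 101.75) travel [0.115, -0.001, -0.0] dr [-0.002, -0.002, 0.0]
```

Emit:
{"name": "play_rows", "arguments": {
  "claw": [0,0,0,0,0,0,0,0,0,0,0,0,0],
  "travel": [
    [0,-0.001,0],
    [0,-0.001,0],
    [0,-0.001,0],
    [0,-0.001,0],
    [0,-0.001,0],
    [0,-0.001,0],
    [0.03,-0.001,0],
    [0.06,-0.001,0],
    [0.085,-0.001,0],
    [0.105,-0.001,0],
    [0.114,-0.001,0],
    [0.114,-0.001,0],
    [0.114,-0.001,0]
  ],
  "dr": [
    [0,0,0],
    [0,0,0],
    [0,0,0],
    [0,0,0],
    [0,0,0],
    [0,0,0],
    [0,0,0],
    [0,0,0],
    [0,0,0],
    [0,0,0],
    [0,0,0],
    [0,0,0],
    [0,0,0]
  ]
}}

```text
time: 6.0
eef_pos: [0.4247, -0.1297, -0.0155]
tcp_rot: [-0.072, 0.704, 0.071, 0.703]
contact_force: [-0.5, -0.5, 0.5]
opening: 1.003
```

Emit:
{"name": "play_rows", "arguments": {
  "claw": [255,255,255,255,255,255,255,255],
  "travel": [
    [0,0,0],
    [0,0,0],
    [0,0,0],
    [0,0,0],
    [0,0,0],
    [0,0,0],
    [0,0,0],
    [0,0,0]
  ],
  "dr": [
    [0,0,0],
    [0,0,0],
    [0,0,0],
    [0,0,0],
    [0,0,0],
    [0,0,0],
    [0,0,0],
    [0,0,0]
  ],
  "force": 40
}}

```text
time: 6.8
eef_pos: [0.4259, -0.1303, -0.014]
tcp_rot: [-0.073, 0.703, 0.071, 0.704]
contact_force: [-0.5, 1.0, 6.2]
opening: 0.639
```

Gripped at opening 0.64, about 55 mm, which fits the gauge. Lifting.

Emit:
{"name": "play_rows", "arguments": {
  "claw": [255,255,255,255,255],
  "travel": [
    [-0.02,0,0],
    [-0.06,0,0],
    [-0.1,0,0],
    [-0.12,0,0],
    [-0.12,0,0]
  ],
  "dr": [
    [0,0,0],
    [0,0,0],
    [0,0,0],
    [0,0,0],
    [0,0,0]
  ]
}}

```text
time: 7.3
eef_pos: [0.4281, -0.1313, 0.1096]
tcp_rot: [-0.074, 0.701, 0.069, 0.706]
contact_force: [0.1, 0.4, -1.0]
opening: 0.642
```

```bash
python3 go.py .431,.3474,.11,101.75; python3 - <<'E'
from h import *
d=grab('scene'); np.savez('scene3.npz',**d);save(cv2.resize(d['img'][80:250,150:370],None,fx=3.4,fy=3.4),'a4.png')
E
```

```text
t 7.3 p [ 0.4281 -0.1313  0.1096] jaw 101.6 q [-0.52 -0.13  2.21 -0.    1.05 -2.3 ] op 0.642 F [ 0.1  0.4 -1. ]
(0.431, 0.3474, 0.11, 101.75) travel [-0.003, 0.468, 0.1] dr [-0.002, 0.007, 0.008]
```

View pics/a4.png

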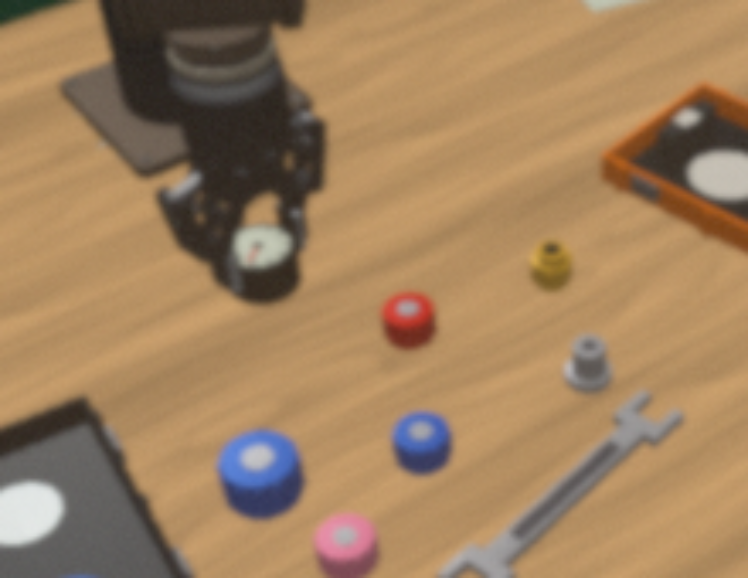

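The gauge hangs upright in the fingers at crop (262,245). Carrying it via a waypoint farther out.

Emit:
{"name": "play_rows", "arguments": {
  "claw": [255,255,255,255,255,255,255,255,255,255,255,255,255,255,255,255,255],
  "travel": [
    [-0.003,0.04,0.02],
    [-0.003,0.08,0.05],
    [-0.003,0.12,0.07],
    [-0.003,0.16,0.09],
    [-0.003,0.2,0.11],
    [-0.003,0.24,0.12],
    [-0.003,0.28,0.12],
    [-0.003,0.32,0.12],
    [-0.003,0.36,0.12],
    [-0.003,0.4,0.11],
    [-0.003,0.44,0.1],
    [-0.003,0.468,0.1],
    [-0.003,0.468,0.1],
    [-0.003,0.468,0.1],
    [-0.003,0.468,0.1],
    [-0.003,0.468,0.1],
    [-0.003,0.468,0.1]
  ],
  "dr": [
    [0,0,0],
    [0,0,0],
    [0,0,0],
    [0,0.007,0.008],
    [0,0.007,0.008],
    [0,0.007,0.008],
    [0,0.007,0.008],
    [0,0.007,0.008],
    [0,0.007,0.008],
    [0,0.007,0.008],
    [0,0.007,0.008],
    [0,0.007,0.008],
    [0,0.007,0.008],
    [0,0.007,0.008],
    [0,0.007,0.008],
    [0,0.007,0.008],
    [0,0.007,0.008]
  ]
}}

```text
time: 9.05
eef_pos: [0.4303, 0.3472, 0.108]
tcp_rot: [-0.07, 0.705, 0.072, 0.702]
contact_force: [-0.2, -0.4, -1.2]
opening: 0.646
```

```bash
python3 go.py .431,.3474,.03,101.75  .431,.3474,-.007,101.75;python3 - <<'E'
from h import *
d=grab('top'); np.savez('top4.npz',**d)
d=grab('scene'); np.savez('scene4.npz',**d);save(cv2.resize(d['img'][40:200,260:460],None,fx=3.4,fy=3.4),'a5.png')
s=ctrl.get_state(); p=s['eef_pos']; print(p)
E
```

```text
t 9.05 p [0.4303 0.3472 0.108 ] jaw 101.6 q [ 0.49  0.12  1.96  0.    1.06 -1.28] op 0.646 F [-0.2 -0.4 -1.2]
(0.431, 0.3474, 0.03, 101.75) travel [0.078, -0.0, 0.001] dr [-0.003, -0.004, -0.003]
(0.431, 0.3474, -0.007, 101.75) travel [0.115, -0.0, 0.001] dr [-0.003, -0.004, -0.003]
[0.43029358 0.34746901 0.10823728]
```

View pics/a5.png

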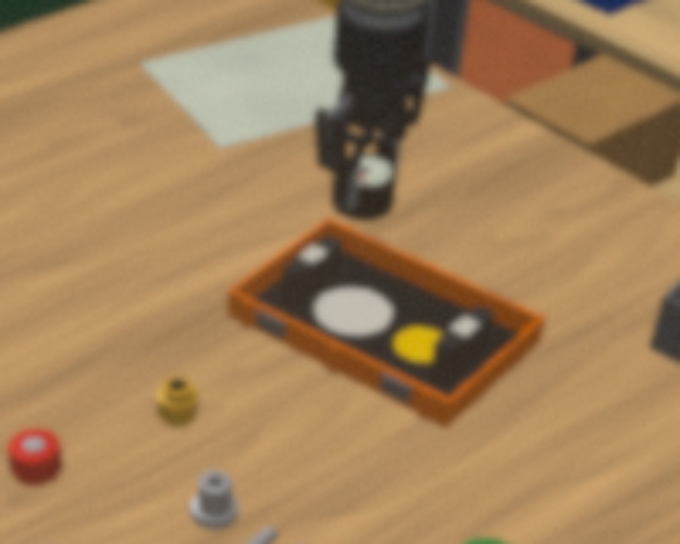

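The gauge hangs in the fingers at crop (370,180) above the mark at (353,310). Lowering in steps.

Emit:
{"name": "play_rows", "arguments": {
  "claw": [255,255,255,255,255,255,255,255,255,255,255],
  "travel": [
    [0.03,0,0.001],
    [0.06,0,0.001],
    [0.085,0,0.001],
    [0.1,0,0.001],
    [0.108,0,0.001],
    [0.112,0,0.001],
    [0.115,0,0.001],
    [0.117,0,0.001],
    [0.117,0,0.001],
    [0.117,0,0.001],
    [0.117,0,0.001]
  ],
  "dr": [
    [0,0,0],
    [0,0,0],
    [0,0,0],
    [0,0,0],
    [0,0,0],
    [0,0,0],
    [0,0,0],
    [0,0,0],
    [0,0,0],
    [0,0,0],
    [0,0,0]
  ]
}}

```text
time: 10.25
eef_pos: [0.4311, 0.3482, -0.0082]
tcp_rot: [-0.07, 0.705, 0.073, 0.702]
contact_force: [-0.6, 0.4, -1.5]
opening: 0.64
```

```bash
python3 - <<'E'
from h import *
d=grab('scene'); save(cv2.resize(d['img'][40:200,260:460],None,fx=3.4,fy=3.4),'a6.png')
E
python3 go.py
```

```text
t 10.3 p [ 0.431   0.3481 -0.0083] jaw 101.6 q [ 0.49  0.3   2.    0.01  0.84 -1.28] op 0.64 F [-0.7  0.2 -1.1]
```

View pics/a6.png

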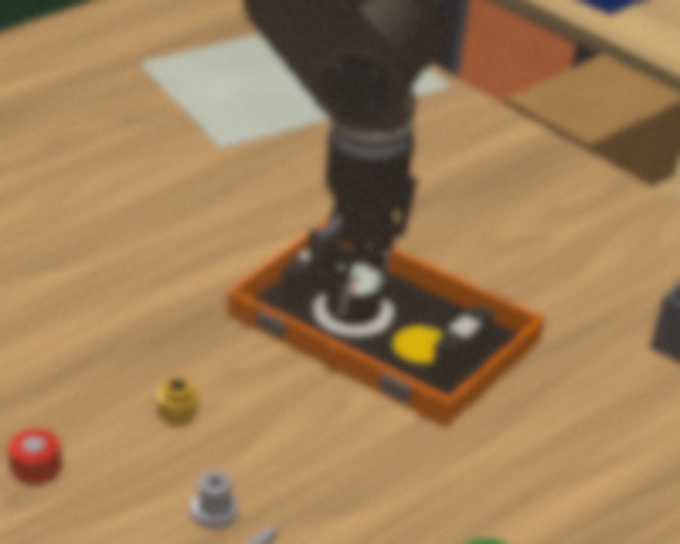

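The gauge stands centred over the white mark (ring at (353,310)) with no contact yet. I'll take it down until it touches, then release.

Emit:
{"name": "play_rows", "arguments": {
  "claw": [255,255,255,255],
  "travel": [
    [0.001,0,0],
    [0.002,0,0],
    [0.003,0,0],
    [0.003,0,0]
  ],
  "dr": [
    [0,0,0],
    [0,0,0],
    [0,0,0],
    [0,0,0]
  ]
}}

```text
time: 10.7
eef_pos: [0.4312, 0.3483, -0.0099]
tcp_rot: [-0.07, 0.705, 0.072, 0.702]
contact_force: [-3.6, -1.3, 7.4]
opening: 0.64
```

Contact. Opening and retreating.

Emit:
{"name": "play_rows", "arguments": {
  "claw": [0,0,0,0,0,0,0,0,0,0,0],
  "travel": [
    [0,0,0],
    [0,0,0],
    [0,0,0],
    [0,0,0],
    [0,0,0],
    [-0.02,0,0],
    [-0.05,0,0],
    [-0.09,0,0],
    [-0.12,0,0],
    [-0.12,0,0],
    [-0.12,0,0]
  ],
  "dr": [
    [0,0,0],
    [0,0,0],
    [0,0,0],
    [0,0,0],
    [0,0,0],
    [0,0,0],
    [0,0,0],
    [0,0,0],
    [0,0,0],
    [0,0,0],
    [0,0,0]
  ]
}}

```text
time: 11.8
eef_pos: [0.432, 0.3482, 0.1108]
tcp_rot: [-0.07, 0.704, 0.073, 0.703]
contact_force: [-0.6, 0.1, -0.7]
opening: 1.003
```

```bash
python3 go.py .4465,.1255,.10,101.75 .4465,.1255,-.019,101.75
```

```text
t 11.8 p [0.432  0.3482 0.1108] jaw 101.6 q [ 0.49  0.12  1.95  0.    1.07 -1.28] op 1.003 F [-0.6  0.1 -0.7]
(0.4465, 0.1255, 0.1, 101.75) travel [0.01, -0.221, -0.031] dr [-0.003, -0.002, -0.004]
(0.4465, 0.1255, -0.019, 101.75) travel [0.129, -0.222, -0.03] dr [-0.003, -0.002, -0.004]
```

Emit:
{"name": "play_rows", "arguments": {
  "claw": [0,0,0,0,0,0,0,0,0,0,0,0,0,0,0],
  "travel": [
    [0.01,-0.045,-0.01],
    [0.01,-0.09,-0.02],
    [0.01,-0.135,-0.025],
    [0.01,-0.18,-0.03],
    [0.01,-0.221,-0.031],
    [0.01,-0.221,-0.031],
    [0.01,-0.221,-0.031],
    [0.01,-0.221,-0.031],
    [0.04,-0.221,-0.031],
    [0.07,-0.221,-0.031],
    [0.1,-0.221,-0.031],
    [0.12,-0.221,-0.031],
    [0.128,-0.221,-0.031],
    [0.128,-0.221,-0.031],
    [0.128,-0.221,-0.031]
  ],
  "dr": [
    [0,0,0],
    [0,0,0],
    [0,0,0],
    [0,0,0],
    [0,0,0],
    [0,0,0],
    [0,0,0],
    [0,0,0],
    [0,0,0],
    [0,0,0],
    [0,0,0],
    [0,0,0],
    [0,0,0],
    [0,0,0],
    [0,0,0]
  ]
}}

```text
time: 13.3
eef_pos: [0.4464, 0.1265, -0.0172]
tcp_rot: [-0.071, 0.704, 0.073, 0.703]
contact_force: [-0.0, 0.2, 0.3]
opening: 1.005
```

Emit:
{"name": "play_rows", "arguments": {
  "claw": [255,255,255,255,255,255,255,255],
  "travel": [
    [0,0,0],
    [0,0,0],
    [0,0,0],
    [0,0,0],
    [0,0,0],
    [0,0,0],
    [0,0,0],
    [0,0,0]
  ],
  "dr": [
    [0,0,0],
    [0,0,0],
    [0,0,0],
    [0,0,0],
    [0,0,0],
    [0,0,0],
    [0,0,0],
    [0,0,0]
  ],
  "force": 40
}}

```text
time: 14.1
eef_pos: [0.447, 0.1265, -0.0164]
tcp_rot: [-0.071, 0.704, 0.073, 0.703]
contact_force: [-0.9, -1.2, 5.8]
opening: 0.379
```

Opening 0.379 corresponds to about 34 mm, so the grip is on the wide band. Lifting.

Emit:
{"name": "play_rows", "arguments": {
  "claw": [255,255,255,255,255,255],
  "travel": [
    [-0.02,0,0],
    [-0.06,0,0],
    [-0.1,0,0],
    [-0.13,0,0],
    [-0.13,0,0],
    [-0.13,0,0]
  ],
  "dr": [
    [0,0,0],
    [0,0,0],
    [0,0,0],
    [0,0,0],
    [0,0,0],
    [0,0,0]
  ]
}}

```text
time: 14.7
eef_pos: [0.4469, 0.126, 0.1134]
tcp_rot: [-0.071, 0.703, 0.073, 0.703]
contact_force: [-0.6, 0.8, -1.2]
opening: 0.378
```

```bash
python3 go.py .5076,.3633,.11,101.75; python3 - <<'E'
from meas import *
d=grab('top'); np.savez('top5.npz',**d); save(cv2.resize(d['img'][180:340,100:340],None,fx=3.3,fy=3.3),'a7.png')
P=cloud(d); print('gauge',topcent(d,P,(.431,.3474),.038))
dd=grab('scene');np.savez('scene5.npz',**dd); save(cv2.resize(dd['img'][40:200,230:460],None,fx=3.4,fy=3.4),'a7s.png')
P=cloud(dd); print('gauge',topcent(dd,P,(.431,.3474),.038))
E
```

```text
t 14.7 p [0.4469 0.126  0.1134] jaw 101.7 q [ 0.05 -0.09  2.16  0.    1.07 -1.72] op 0.378 F [-0.6  0.8 -1.2]
(0.5076, 0.3633, 0.11, 101.75) travel [0.004, 0.22, 0.107] dr [-0.002, 0.0, -0.003]
gauge (array([0.4325, 0.3644, 0.4318, 0.3589, 0.024 ]), array([149.5, 272.4]))
gauge (array([0.4318, 0.3429, 0.4308, 0.3412, 0.0344]), array([363.7, 123.4]))
```

View pics/a7.png

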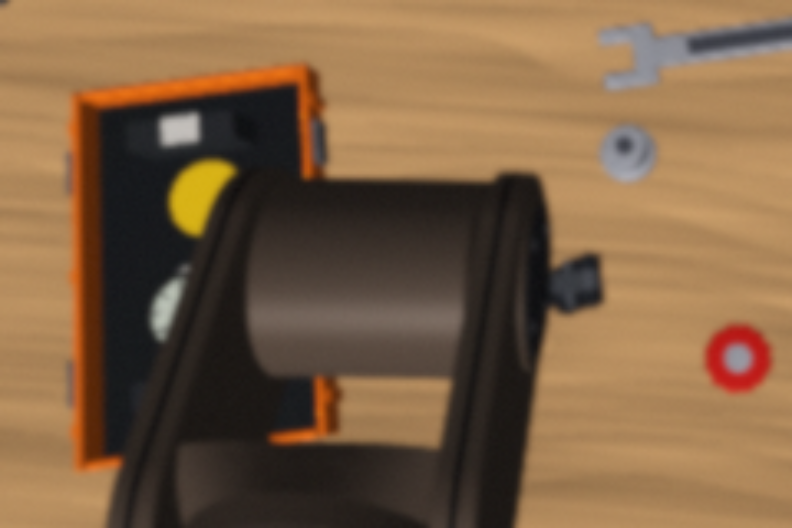

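View pics/a7s.png

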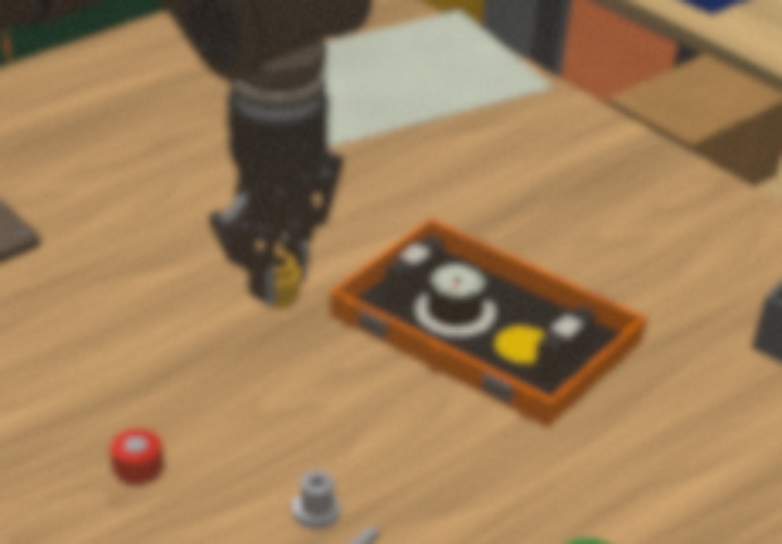

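The gauge stands on the white mark (bias-corrected about 2 mm off centre) and the coupling is held upright. Moving on to the yellow mark.

Emit:
{"name": "play_rows", "arguments": {
  "claw": [255,255,255,255,255,255,255,255,255,255,255,255,255,255,255,255,255],
  "travel": [
    [0.004,0.04,0.02],
    [0.004,0.08,0.04],
    [0.004,0.12,0.06],
    [0.004,0.16,0.08],
    [0.004,0.2,0.1],
    [0.004,0.22,0.107],
    [0.004,0.22,0.107],
    [0.004,0.22,0.107],
    [0.004,0.22,0.107],
    [0.034,0.22,0.107],
    [0.064,0.22,0.107],
    [0.09,0.22,0.107],
    [0.11,0.22,0.107],
    [0.118,0.22,0.107],
    [0.122,0.22,0.107],
    [0.122,0.22,0.107],
    [0.122,0.22,0.107]
  ],
  "dr": [
    [0,0,0],
    [0,0,0],
    [0,0,0],
    [0,0,0],
    [0,0,0],
    [0,0,0],
    [0,0,0],
    [0,0,0],
    [0,0,0],
    [0,0,0],
    [0,0,0],
    [0,0,0],
    [0,0,0],
    [0,0,0],
    [0,0,0],
    [0,0,0],
    [0,0,0]
  ]
}}

```text
time: 16.5
eef_pos: [0.5062, 0.3636, -0.0087]
tcp_rot: [-0.07, 0.704, 0.073, 0.703]
contact_force: [0.4, -0.5, -1.2]
opening: 0.381
```

```bash
python3 go.py .5076,.3633,-.013,101.75; python3 - <<'E'
from h import *
d=grab('scene'); save(cv2.resize(d['img'][40:200,260:460],None,fx=3.4,fy=3.4),'a8.png')
E
```

```text
t 16.5 p [ 0.5062  0.3636 -0.0087] jaw 101.6 q [ 0.46  0.43  1.83  0.01  0.89 -1.32] op 0.381 F [ 0.4 -0.5 -1.2]
(0.5076, 0.3633, -0.013, 101.75) travel [0.004, -0.001, 0.001] dr [-0.002, -0.002, -0.004]
```

View pics/a8.png

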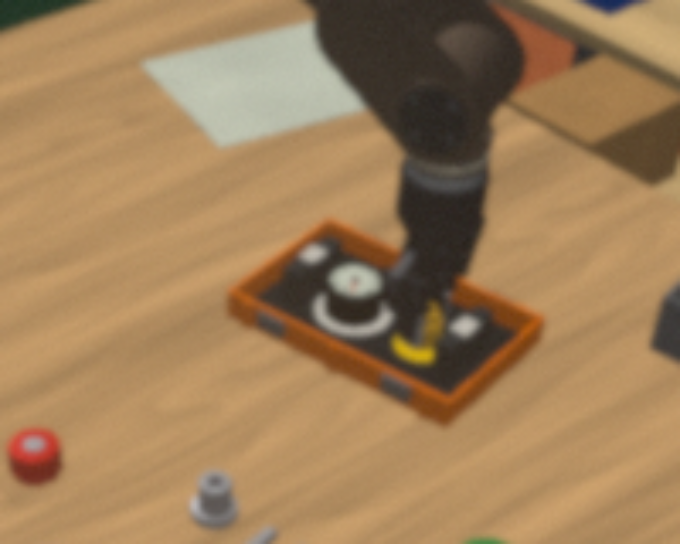

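The coupling is over the yellow mark, whose visible part is at (413,348). Final lowering.

Emit:
{"name": "play_rows", "arguments": {
  "claw": [255,255,255,255,255],
  "travel": [
    [0.002,0,0.001],
    [0.004,0,0.001],
    [0.005,0,0.001],
    [0.005,0,0.001],
    [0.005,0,0.001]
  ],
  "dr": [
    [0,0,0],
    [0,0,0],
    [0,0,0],
    [0,0,0],
    [0,0,0]
  ]
}}

```text
time: 17.05
eef_pos: [0.5079, 0.3644, -0.0123]
tcp_rot: [-0.07, 0.704, 0.073, 0.703]
contact_force: [-1.0, -0.1, 5.2]
opening: 0.377
```

Emit:
{"name": "play_rows", "arguments": {
  "claw": [0,0,0,0,0,0,0,0,0,0,0,0],
  "travel": [
    [0,0,0],
    [0,0,0],
    [0,0,0],
    [0,0,0],
    [0,0,0],
    [0,0,0],
    [-0.02,0,0],
    [-0.05,0,0],
    [-0.09,0,0],
    [-0.14,0,0],
    [-0.16,0,0],
    [-0.16,0,0]
  ],
  "dr": [
    [0,0,0],
    [0,0,0],
    [0,0,0],
    [0,0,0],
    [0,0,0],
    [0,0,0],
    [0,0,0],
    [0,0,0],
    [0,0,0],
    [0,0,0],
    [0,0,0],
    [0,0,0]
  ]
}}

```text
time: 18.25
eef_pos: [0.5109, 0.3651, 0.1532]
tcp_rot: [-0.069, 0.7, 0.075, 0.706]
contact_force: [0.6, 0.8, 0.3]
opening: 0.997
```

```bash
python3 go.py .559,.0765,.10,84.5 .559,.0765,-.014,84.5
```

```text
t 18.25 p [0.5109 0.3651 0.1532] jaw 101.7 q [ 0.46  0.23  1.75  0.01  1.15 -1.32] op 0.997 F [0.6 0.8 0.3]
(0.559, 0.0765, 0.1, 84.5) travel [0.051, -0.293, -0.012] dr [0.3, 0.008, -0.008]
(0.559, 0.0765, -0.014, 84.5) travel [0.165, -0.294, -0.013] dr [0.3, 0.008, -0.008]
```

Emit:
{"name": "play_rows", "arguments": {
  "claw": [0,0,0,0,0,0,0,0,0,0,0],
  "travel": [
    [0.01,-0.045,0],
    [0.02,-0.09,0],
    [0.03,-0.135,0],
    [0.04,-0.18,-0.005],
    [0.05,-0.225,-0.01],
    [0.051,-0.27,-0.012],
    [0.051,-0.293,-0.012],
    [0.051,-0.293,-0.012],
    [0.051,-0.293,-0.012],
    [0.051,-0.293,-0.012],
    [0.051,-0.293,-0.012]
  ],
  "dr": [
    [0.05,0,0],
    [0.1,0,0],
    [0.15,0,0],
    [0.2,0,0],
    [0.25,0.008,-0.008],
    [0.3,0.008,-0.008],
    [0.3,0.008,-0.008],
    [0.3,0.008,-0.008],
    [0.3,0.008,-0.008],
    [0.3,0.008,-0.008],
    [0.3,0.008,-0.008]
  ]
}}

```text
time: 19.35
eef_pos: [0.5582, 0.0773, 0.0996]
tcp_rot: [0.034, 0.707, -0.033, 0.706]
contact_force: [0.1, -0.3, -0.7]
opening: 0.997
```

```bash
python3 go.py  .559,.0765,-.014,84.5;  python3 - <<'E'
from meas import *
d=grab('top'); np.savez('top6.npz',**d); save(cv2.resize(d['img'][180:340,100:340],None,fx=3.3,fy=3.3),'a9.png')
P=cloud(d); print('gauge',topcent(d,P,(.431,.3474),.038),'coup',topcent(d,P,(.5074,.3633),.040))
E
```

```text
t 19.35 p [0.5582 0.0773 0.0996] jaw 84.6 q [-0.04  0.16  1.94  0.    1.05 -1.52] op 0.997 F [ 0.1 -0.3 -0.7]
(0.559, 0.0765, -0.014, 84.5) travel [0.114, -0.001, 0.001] dr [0.001, -0.001, -0.001]
gauge (array([0.4293, 0.346 , 0.4294, 0.3457, 0.0283]), array([157.8, 274.5])) coup (array([0.5433, 0.3727, 0.5384, 0.3705, 0.0328]), array([154.4, 221.2]))
```

View pics/a9.png

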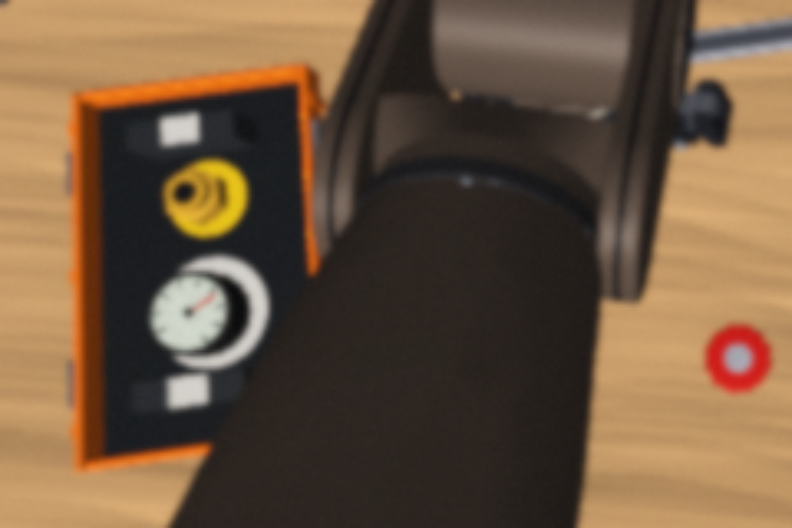

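Gauge and coupling stand on their marks (crop (188,313) and (190,195), parallax from height). Gauge measured at (0.429,0.346) against the mark's (0.431,0.347). Now the plug.

Emit:
{"name": "play_rows", "arguments": {
  "claw": [0,0,0,0,0,0,0,255,255,255,255,255,255,255,255,255],
  "travel": [
    [0.03,-0.001,0.001],
    [0.06,-0.001,0.001],
    [0.09,-0.001,0.001],
    [0.105,-0.001,0.001],
    [0.114,-0.001,0.001],
    [0.115,-0.001,0.001],
    [0.115,-0.001,0.001],
    [0.115,-0.001,0.001],
    [0.115,-0.001,0.001],
    [0.115,-0.001,0.001],
    [0.115,-0.001,0.001],
    [0.115,-0.001,0.001],
    [0.115,-0.001,0.001],
    [0.115,-0.001,0.001],
    [0.115,-0.001,0.001],
    [0.115,-0.001,0.001]
  ],
  "dr": [
    [0,0,0],
    [0,0,0],
    [0,0,0],
    [0,0,0],
    [0,0,0],
    [0,0,0],
    [0,0,0],
    [0,0,0],
    [0,0,0],
    [0,0,0],
    [0,0,0],
    [0,0,0],
    [0,0,0],
    [0,0,0],
    [0,0,0],
    [0,0,0]
  ],
  "force": 50
}}

```text
time: 21.0
eef_pos: [0.5597, 0.0764, -0.0146]
tcp_rot: [0.034, 0.706, -0.033, 0.706]
contact_force: [-1.1, 1.2, 5.5]
opening: 0.308
```

```bash
python3 go.py;  python3 - <<'E'
from meas import *
d=load('top','6')
P=cloud(d); print('coup',topcent(d,P,(.5074,.3633),.040,r=.025))
E
```

```text
t 21.0 p [ 0.5597  0.0764 -0.0146] jaw 84.6 q [-0.04  0.33  1.97  0.    0.83 -1.52] op 0.308 F [-1.1  1.2  5.5]
coup (array([0.506 , 0.3626, 0.5057, 0.3626, 0.014 ]), array([156.1, 238.3]))
```

Shank held (opening fits 28 mm); coupling measured 1.5 mm from its mark. Lift and carry.

Emit:
{"name": "play_rows", "arguments": {
  "claw": [255,255,255,255,255,255],
  "travel": [
    [-0.02,0,0],
    [-0.06,0,0],
    [-0.1,0,0],
    [-0.13,0,0],
    [-0.13,0,0],
    [-0.13,0,0]
  ],
  "dr": [
    [0,0,0],
    [0,0,0],
    [0,0,0],
    [0,0,0],
    [0,0,0],
    [0,0,0]
  ]
}}

```text
time: 21.6
eef_pos: [0.559, 0.0762, 0.1146]
tcp_rot: [0.034, 0.706, -0.033, 0.706]
contact_force: [-0.2, -0.0, -2.7]
opening: 0.309
```

```bash
python3 go.py .4155,-.354,.115,84.5
```

```text
t 21.6 p [0.559  0.0762 0.1146] jaw 84.6 q [-0.04  0.14  1.93  0.    1.07 -1.52] op 0.309 F [-0.2 -0.  -2.7]
(0.4155, -0.354, 0.115, 84.5) travel [-0.001, -0.442, -0.102] dr [0.001, -0.0, -0.0]
```

Emit:
{"name": "play_rows", "arguments": {
  "claw": [255,255,255,255,255,255,255,255,255,255,255,255,255,255],
  "travel": [
    [-0.001,-0.044,-0.01],
    [-0.001,-0.088,-0.02],
    [-0.001,-0.132,-0.03],
    [-0.001,-0.177,-0.041],
    [-0.001,-0.221,-0.051],
    [-0.001,-0.265,-0.061],
    [-0.001,-0.31,-0.071],
    [-0.001,-0.354,-0.082],
    [-0.001,-0.398,-0.092],
    [-0.001,-0.43,-0.1],
    [-0.001,-0.442,-0.102],
    [-0.001,-0.442,-0.102],
    [-0.001,-0.442,-0.102],
    [-0.001,-0.442,-0.102]
  ],
  "dr": [
    [0,0,0],
    [0,0,0],
    [0,0,0],
    [0,0,0],
    [0,0,0],
    [0,0,0],
    [0,0,0],
    [0,0,0],
    [0,0,0],
    [0,0,0],
    [0,0,0],
    [0,0,0],
    [0,0,0],
    [0,0,0]
  ]
}}

```text
time: 23.0
eef_pos: [0.4158, -0.3522, 0.1143]
tcp_rot: [0.034, 0.707, -0.032, 0.706]
contact_force: [-0.1, 0.2, -2.1]
opening: 0.302
```

```bash
python3 go.py .4155,-.354,-.0105,84.5;python3 - <<'E'
from h import *
d=grab('scene'); save(cv2.resize(d['img'][100:300,60:280],None,fx=3,fy=3),'b1.png')
E
```

```text
t 23.0 p [ 0.4158 -0.3522  0.1143] jaw 84.7 q [-0.89  0.1   1.97  0.    1.07 -2.37] op 0.302 F [-0.1  0.2 -2.1]
(0.4155, -0.354, -0.0105, 84.5) travel [0.125, -0.002, 0.0] dr [0.003, -0.002, -0.002]
```

View pics/b1.png

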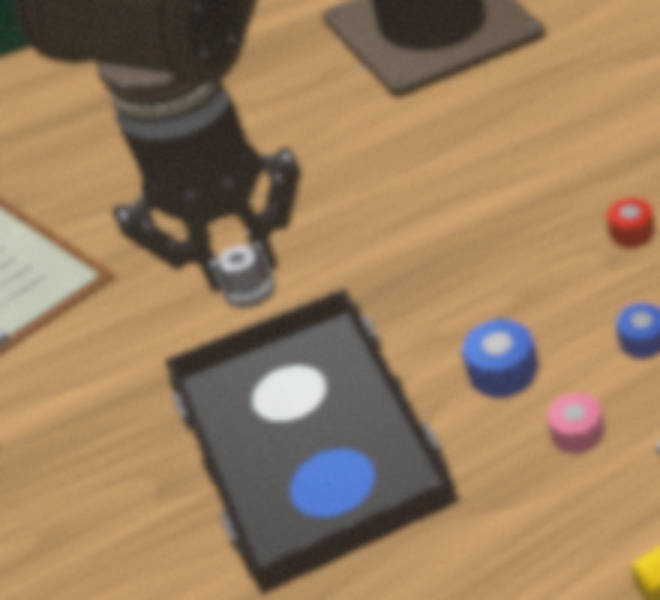

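The plug is held upright at crop (243,275), above the silver mark at (289,393). Lowering.

Emit:
{"name": "play_rows", "arguments": {
  "claw": [255,255,255,255,255,255,255,255,255,255],
  "travel": [
    [0.03,-0.002,0],
    [0.06,-0.002,0],
    [0.09,-0.002,0],
    [0.108,-0.002,0],
    [0.116,-0.002,0],
    [0.12,-0.002,0],
    [0.123,-0.002,0],
    [0.125,-0.002,0],
    [0.126,-0.002,0],
    [0.126,-0.002,0]
  ],
  "dr": [
    [0,0,0],
    [0,0,0],
    [0,0,0],
    [0,0,0],
    [0,0,0],
    [0,0,0],
    [0,0,0],
    [0,0,0],
    [0,0,0],
    [0,0,0]
  ]
}}

```text
time: 24.05
eef_pos: [0.4162, -0.3548, -0.0105]
tcp_rot: [0.033, 0.706, -0.033, 0.706]
contact_force: [0.5, -0.7, -1.3]
opening: 0.3
```

Emit:
{"name": "play_rows", "arguments": {
  "claw": [255,255,255],
  "travel": [
    [0.001,0,0],
    [0.002,0,0],
    [0.002,0,0]
  ],
  "dr": [
    [0,0,0],
    [0,0,0],
    [0,0,0]
  ]
}}

```text
time: 24.35
eef_pos: [0.4162, -0.3548, -0.0106]
tcp_rot: [0.033, 0.707, -0.032, 0.706]
contact_force: [-3.7, 5.1, 10.7]
opening: 0.304
```

Contact. Release and retreat.

Emit:
{"name": "play_rows", "arguments": {
  "claw": [0,0,0,0,0,0,0,0,0,0,0,0],
  "travel": [
    [0,0,0],
    [0,0,0],
    [0,0,0],
    [0,0,0],
    [0,0,0],
    [0,0,0],
    [-0.02,0,0],
    [-0.05,0,0],
    [-0.09,0,0],
    [-0.12,0,0],
    [-0.12,0,0],
    [-0.12,0,0]
  ],
  "dr": [
    [0,0,0],
    [0,0,0],
    [0,0,0],
    [0,0,0],
    [0,0,0],
    [0,0,0],
    [0,0,0],
    [0,0,0],
    [0,0,0],
    [0,0,0],
    [0,0,0],
    [0,0,0]
  ]
}}

```text
time: 25.55
eef_pos: [0.4166, -0.3553, 0.1101]
tcp_rot: [0.033, 0.706, -0.033, 0.706]
contact_force: [-0.7, 0.4, -1.2]
opening: 0.996
```

```bash
python3 go.py .548,-.079,.09,84.5
```

```text
t 25.55 p [ 0.4166 -0.3553  0.1101] jaw 84.7 q [-0.89  0.11  1.97  0.    1.06 -2.37] op 0.996 F [-0.7  0.4 -1.2]
(0.548, -0.079, 0.09, 84.5) travel [0.02, 0.287, 0.105] dr [0.003, -0.0, -0.0]
```

Emit:
{"name": "play_rows", "arguments": {
  "claw": [0,0,0,0,0,0,0,0,0,0],
  "travel": [
    [0,0.04,0.015],
    [0,0.085,0.03],
    [0,0.13,0.047],
    [0,0.17,0.062],
    [0,0.215,0.078],
    [0.01,0.255,0.093],
    [0.02,0.287,0.105],
    [0.02,0.287,0.105],
    [0.02,0.287,0.105],
    [0.02,0.287,0.105]
  ],
  "dr": [
    [0,0,0],
    [0,0,0],
    [0,0,0],
    [0,0,0],
    [0,0,0],
    [0,0,0],
    [0,0,0],
    [0,0,0],
    [0,0,0],
    [0,0,0]
  ]
}}

```text
time: 26.55
eef_pos: [0.5469, -0.0798, 0.0893]
tcp_rot: [0.033, 0.707, -0.033, 0.706]
contact_force: [-0.1, 0.5, 0.3]
opening: 1.003
```

```bash
python3 go.py .548,-.079,-.02,84.5; python3 - <<'E'
from h import *
d=grab('scene'); save(cv2.resize(d['img'][100:300,100:360],None,fx=3,fy=3),'b2.png')
from meas import topcent
d=grab('top');np.savez('top7.npz',**d);P=cloud(d);print(topcent(d,P,(.4155,-.354),.04,r=.03))
E
```

```text
t 26.55 p [ 0.5469 -0.0798  0.0893] jaw 84.7 q [-0.33  0.15  1.97  0.    1.03 -1.81] op 1.003 F [-0.1  0.5  0.3]
(0.548, -0.079, -0.02, 84.5) travel [0.109, 0.001, 0.001] dr [0.003, -0.002, -0.0]
(array([ 0.4172, -0.3525,  0.4172, -0.3525,  0.0144]), array([484.5, 304.5]))
```

View pics/b2.png

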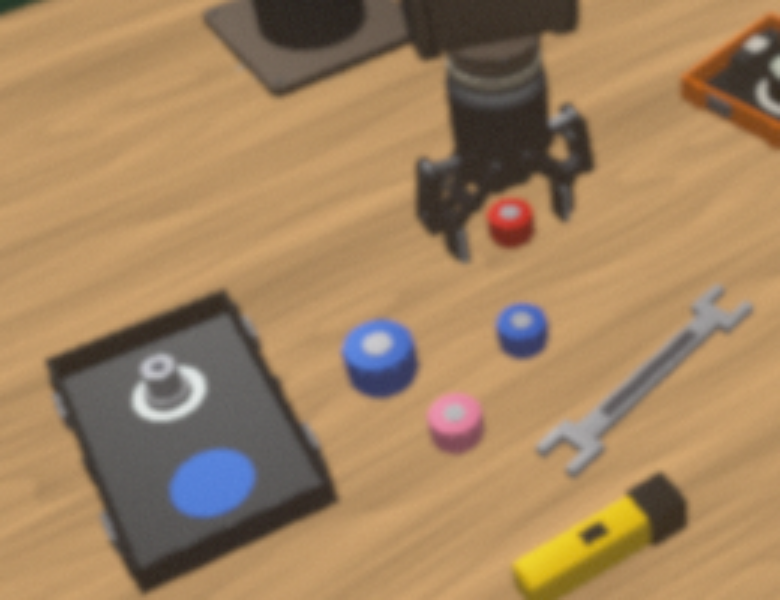

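The plug stands on the silver mark, within 2 mm of it. The open jaws straddle the small blue knob at crop (522,325). Grasping it.

Emit:
{"name": "play_rows", "arguments": {
  "claw": [0,0,0,0,0,0,0,255,255,255,255,255,255,255,255,255],
  "travel": [
    [0.03,0.001,0.001],
    [0.06,0.001,0.001],
    [0.085,0.001,0.001],
    [0.1,0.001,0.001],
    [0.109,0.001,0.001],
    [0.109,0.001,0.001],
    [0.109,0.001,0.001],
    [0.109,0.001,0.001],
    [0.109,0.001,0.001],
    [0.109,0.001,0.001],
    [0.109,0.001,0.001],
    [0.109,0.001,0.001],
    [0.109,0.001,0.001],
    [0.109,0.001,0.001],
    [0.109,0.001,0.001],
    [0.109,0.001,0.001]
  ],
  "dr": [
    [0,0,0],
    [0,0,0],
    [0,0,0],
    [0,0,0],
    [0,0,0],
    [0,0,0],
    [0,0,0],
    [0,0,0],
    [0,0,0],
    [0,0,0],
    [0,0,0],
    [0,0,0],
    [0,0,0],
    [0,0,0],
    [0,0,0],
    [0,0,0]
  ],
  "force": 40
}}

```text
time: 28.25
eef_pos: [0.5493, -0.0796, -0.0178]
tcp_rot: [0.033, 0.706, -0.033, 0.707]
contact_force: [-1.6, 0.4, 5.2]
opening: 0.503
```

Emit:
{"name": "play_rows", "arguments": {
  "claw": [255,255,255,255,255,255],
  "travel": [
    [-0.02,0,0],
    [-0.06,0,0],
    [-0.1,0,0],
    [-0.13,0,0],
    [-0.13,0,0],
    [-0.13,0,0]
  ],
  "dr": [
    [0,0,0],
    [0,0,0],
    [0,0,0],
    [0,0,0],
    [0,0,0],
    [0,0,0]
  ]
}}

```text
time: 28.85
eef_pos: [0.5488, -0.0795, 0.1119]
tcp_rot: [0.033, 0.706, -0.033, 0.707]
contact_force: [-0.7, -0.3, -1.7]
opening: 0.502
```

```bash
python3 go.py .5252,-.3643,.11,84.5
```

```text
t 28.85 p [ 0.5488 -0.0795  0.1119] jaw 84.6 q [-0.33  0.12  1.95  0.    1.07 -1.8 ] op 0.502 F [-0.7 -0.3 -1.7]
(0.5252, -0.3643, 0.11, 84.5) travel [0.002, -0.286, 0.003] dr [0.002, 0.001, 0.0]
```

Emit:
{"name": "play_rows", "arguments": {
  "claw": [255,255,255,255,255,255,255,255,255,255,255,255,255,255,255,255,255],
  "travel": [
    [0.002,-0.045,0],
    [0.002,-0.09,0],
    [0.002,-0.135,0],
    [0.002,-0.18,0.001],
    [0.002,-0.225,0.002],
    [0.002,-0.27,0.003],
    [0.002,-0.286,0.003],
    [0.002,-0.286,0.003],
    [0.002,-0.286,0.003],
    [0.03,-0.286,0.003],
    [0.06,-0.286,0.003],
    [0.085,-0.286,0.003],
    [0.105,-0.286,0.003],
    [0.116,-0.286,0.003],
    [0.121,-0.286,0.003],
    [0.122,-0.286,0.003],
    [0.122,-0.286,0.003]
  ],
  "dr": [
    [0,0,0],
    [0,0,0],
    [0,0,0],
    [0,0,0],
    [0,0,0],
    [0,0,0],
    [0,0,0],
    [0,0,0],
    [0,0,0],
    [0,0,0],
    [0,0,0],
    [0,0,0],
    [0,0,0],
    [0,0,0],
    [0,0,0],
    [0,0,0],
    [0,0,0]
  ]
}}

```text
time: 30.55
eef_pos: [0.5259, -0.3647, -0.009]
tcp_rot: [0.033, 0.705, -0.034, 0.707]
contact_force: [-0.5, -0.8, 0.1]
opening: 0.497
```

```bash
python3 go.py .5252,-.3643,-.015,84.5;python3 - <<'E'
from h import *
d=grab('scene'); save(cv2.resize(d['img'][100:300,60:320],None,fx=3,fy=3),'b3.png')
E
```

```text
t 30.55 p [ 0.5259 -0.3647 -0.009 ] jaw 84.6 q [-0.77  0.46  1.78  0.    0.9  -2.24] op 0.497 F [-0.5 -0.8  0.1]
(0.5252, -0.3643, -0.015, 84.5) travel [0.006, 0.0, -0.001] dr [0.002, 0.003, 0.001]
```

View pics/b3.png

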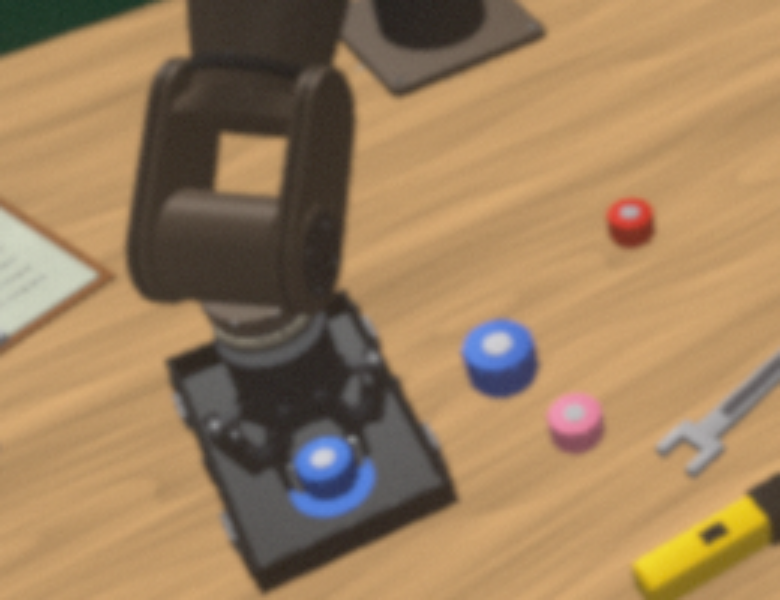

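The knob is over the blue mark at crop (330,475). Final lowering until contact.

Emit:
{"name": "play_rows", "arguments": {
  "claw": [255,255,255,255,255],
  "travel": [
    [0.002,0,-0.001],
    [0.004,0,-0.001],
    [0.006,0,-0.001],
    [0.006,0,-0.001],
    [0.006,0,-0.001]
  ],
  "dr": [
    [0,0,0],
    [0,0,0],
    [0,0,0],
    [0,0,0],
    [0,0,0]
  ]
}}

```text
time: 31.1
eef_pos: [0.5253, -0.3653, -0.0138]
tcp_rot: [0.032, 0.705, -0.034, 0.708]
contact_force: [-1.8, 0.6, 5.0]
opening: 0.498
```

Emit:
{"name": "play_rows", "arguments": {
  "claw": [0,0,0,0,0,0,0,0,0,0,0,0],
  "travel": [
    [0,0,0],
    [0,0,0],
    [0,0,0],
    [0,0,0],
    [0,0,0],
    [0,0,0],
    [-0.02,0,0],
    [-0.05,0,0],
    [-0.09,0,0],
    [-0.14,0,0],
    [-0.14,0,0],
    [-0.14,0,0]
  ],
  "dr": [
    [0,0,0],
    [0,0,0],
    [0,0,0],
    [0,0,0],
    [0,0,0],
    [0,0,0],
    [0,0,0],
    [0,0,0],
    [0,0,0],
    [0,0,0],
    [0,0,0],
    [0,0,0]
  ]
}}

```text
time: 32.3
eef_pos: [0.5257, -0.3658, 0.1286]
tcp_rot: [0.031, 0.704, -0.035, 0.709]
contact_force: [0.2, -0.2, -1.7]
opening: 1.0
```

```bash
python3 - <<'E'
from meas import *
d=load('top');P=cloud(d);hsv=cv2.cvtColor(d['img'],cv2.COLOR_RGB2HSV)
d=grab('top');np.savez('top8.npz',**d);P=cloud(d)
print(topcent(d,P,(.4155,-.354),.04,r=.03),topcent(d,P,(.525,-.3643),.032,r=.035))
E
python3 go.py .65,-.017,.10,12.5
```

```text
(array([ 0.4174, -0.3528,  0.4177, -0.3526,  0.0142]), array([484.7, 304.4])) (array([ 0.5239, -0.3623,  0.5245, -0.3622,  0.0228]), array([486. , 254.4]))
t 32.35 p [ 0.5246 -0.3648  0.1262] jaw 84.6 q [-0.77  0.28  1.74  0.    1.12 -2.24] op 1.005 F [-0.4  1.2 -0.4]
(0.65, -0.017, 0.1, 12.5) travel [0.026, 0.358, 0.092] dr [1.259, 0.005, -0.001]
```

Plug and knob are both within about 2.5 mm. Now the spanner.

Emit:
{"name": "play_rows", "arguments": {
  "claw": [0,0,0,0,0,0,0,0,0,0,0,0,0,0,0,0],
  "travel": [
    [0.003,0.04,0.01],
    [0.006,0.08,0.02],
    [0.01,0.12,0.03],
    [0.014,0.16,0.04],
    [0.018,0.2,0.05],
    [0.02,0.24,0.06],
    [0.022,0.28,0.07],
    [0.024,0.32,0.08],
    [0.026,0.35,0.09],
    [0.026,0.358,0.092],
    [0.026,0.358,0.092],
    [0.026,0.358,0.092],
    [0.026,0.358,0.092],
    [0.026,0.358,0.092],
    [0.026,0.358,0.092],
    [0.026,0.358,0.092]
  ],
  "dr": [
    [0.12,0,0],
    [0.24,0,0],
    [0.36,0,0],
    [0.48,0,0],
    [0.6,0,0],
    [0.72,0,0],
    [0.84,0,0],
    [0.96,0,0],
    [1.08,0,0],
    [1.2,0.005,0],
    [1.259,0.005,0],
    [1.259,0.005,0],
    [1.259,0.005,0],
    [1.259,0.005,0],
    [1.259,0.005,0],
    [1.259,0.005,0]
  ]
}}

```text
time: 33.95
eef_pos: [0.6498, -0.0174, 0.0997]
tcp_rot: [0.443, 0.552, -0.443, 0.551]
contact_force: [0.8, -0.2, -0.6]
opening: 1.002
```

```bash
python3 go.py .65,-.0165,-.024,12.5;python3 - <<'E'
from h import *
d=grab('scene'); np.savez('scene9.npz',**d);save(cv2.resize(d['img'][120:300,200:420],None,fx=3.3,fy=3.3),'b4.png')
P=cloud(d);hsv=cv2.cvtColor(d['img'],cv2.COLOR_RGB2HSV)
m=(P[...,2]>.005)&(P[...,2]<.03)&(np.hypot(P[...,0]-.652,P[...,1]+.02)<.14)&(P[...,0]>.6)&(hsv[...,1]<90)
nn,l,s,c=cv2.connectedComponentsWithStats(m.astype(np.uint8)); kk=1+np.argmax(s[1:,4])
ys,xs=np.where(l==kk); W=plane(d,np.c_[xs,ys],.009)[:,:2]
print('spanner',W.mean(0),cv2.minAreaRect(W.astype(np.float32)))
E
```

```text
t 33.95 p [ 0.6498 -0.0174  0.0997] jaw 12.5 q [-0.18  0.33  1.72  0.    1.09 -0.4 ] op 1.002 F [ 0.8 -0.2 -0.6]
(0.65, -0.0165, -0.024, 12.5) travel [0.124, 0.0, -0.001] dr [-0.001, -0.001, -0.0]
spanner [ 0.65257939 -0.0261717 ] ((0.650890588760376, -0.019126974046230316), (0.04735459014773369, 0.24529395997524261), 12.390033721923828)
```

View pics/b4.png

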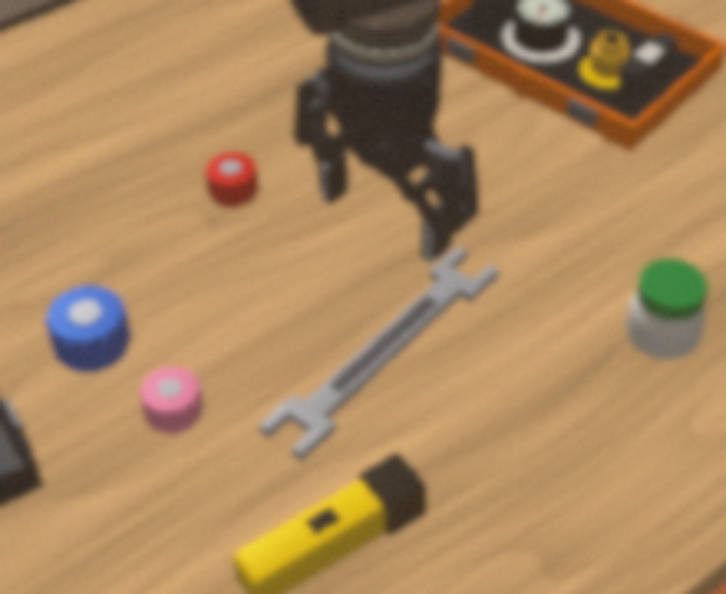

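The jaws are aligned across the shaft of the spanner, whose centre is at about crop (385,345). Descend and grip hard.

Emit:
{"name": "play_rows", "arguments": {
  "claw": [0,0,0,0,0,0,0,255,255,255,255,255,255,255,255,255,255],
  "travel": [
    [0.03,0,-0.001],
    [0.06,0,-0.001],
    [0.09,0,-0.001],
    [0.11,0,-0.001],
    [0.12,0,-0.001],
    [0.123,0,-0.001],
    [0.123,0,-0.001],
    [0.123,0,-0.001],
    [0.123,0,-0.001],
    [0.123,0,-0.001],
    [0.123,0,-0.001],
    [0.123,0,-0.001],
    [0.123,0,-0.001],
    [0.123,0,-0.001],
    [0.123,0,-0.001],
    [0.123,0,-0.001],
    [0.123,0,-0.001]
  ],
  "dr": [
    [0,0,0],
    [0,0,0],
    [0,0,0],
    [0,0,0],
    [0,0,0],
    [0,0,0],
    [0,0,0],
    [0,0,0],
    [0,0,0],
    [0,0,0],
    [0,0,0],
    [0,0,0],
    [0,0,0],
    [0,0,0],
    [0,0,0],
    [0,0,0],
    [0,0,0]
  ],
  "force": 100
}}

```text
time: 35.7
eef_pos: [0.6506, -0.0164, -0.0219]
tcp_rot: [0.443, 0.551, -0.442, 0.552]
contact_force: [-0.6, 0.5, 5.6]
opening: 0.216
```

Emit:
{"name": "play_rows", "arguments": {
  "claw": [255,255,255,255,255,255,255,255],
  "travel": [
    [-0.01,0,0],
    [-0.03,0,0],
    [-0.06,0,0],
    [-0.1,0,0],
    [-0.14,0,0],
    [-0.16,0,0],
    [-0.16,0,0],
    [-0.16,0,0]
  ],
  "dr": [
    [0,0,0],
    [0,0,0],
    [0,0,0],
    [0,0,0],
    [0,0,0],
    [0,0,0],
    [0,0,0],
    [0,0,0]
  ]
}}

```text
time: 36.5
eef_pos: [0.6494, -0.0164, 0.1369]
tcp_rot: [0.443, 0.551, -0.442, 0.551]
contact_force: [0.4, -0.3, -3.0]
opening: 0.212
```

```bash
python3 go.py .4643,.3545,.13,101 ;python3 - <<'E'
from h import *
d=grab('scene'); np.savez('scene10.npz',**d);save(cv2.resize(d['img'][80:280,200:420],None,fx=3,fy=3),'b5.png')
d=grab('top'); np.savez('top10.npz',**d);save(d['img'],'b5t.png')
E
```

```text
t 36.5 p [ 0.6494 -0.0164  0.1369] jaw 12.5 q [-0.18  0.29  1.7   0.    1.15 -0.4 ] op 0.212 F [ 0.4 -0.3 -3. ]
(0.4643, 0.3545, 0.13, 101.0) travel [0.007, -0.101, -0.402] dr [-1.545, -0.0, -0.001]
```

View pics/b5.png

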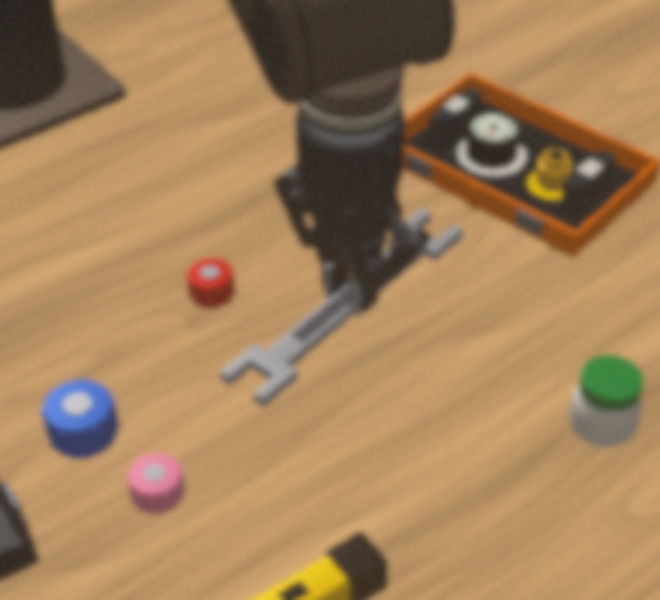

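View pics/b5t.png

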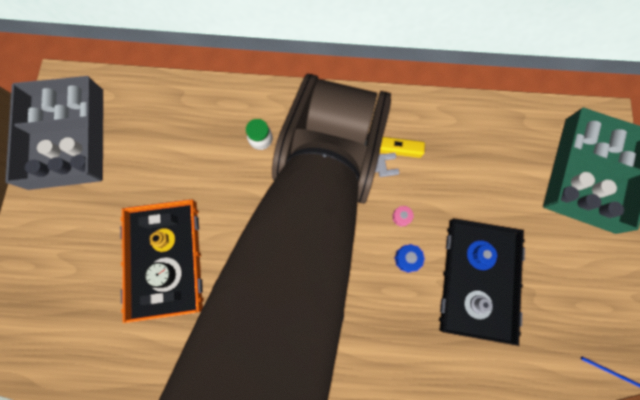

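The spanner hangs level, gripped mid-shaft (crop (345,300)). Carry and turn.

Emit:
{"name": "play_rows", "arguments": {
  "claw": [255,255,255,255,255,255,255,255,255,255,255,255,255,255,255,255,255,255],
  "travel": [
    [0,-0.007,-0.028],
    [0,-0.014,-0.056],
    [0,-0.021,-0.084],
    [0,-0.029,-0.115],
    [0,-0.036,-0.143],
    [0.002,-0.043,-0.172],
    [0.003,-0.05,-0.2],
    [0.005,-0.058,-0.23],
    [0.006,-0.065,-0.258],
    [0.007,-0.072,-0.286],
    [0.007,-0.079,-0.315],
    [0.007,-0.086,-0.343],
    [0.007,-0.094,-0.375],
    [0.007,-0.101,-0.402],
    [0.007,-0.101,-0.402],
    [0.007,-0.101,-0.402],
    [0.007,-0.101,-0.402],
    [0.007,-0.101,-0.402]
  ],
  "dr": [
    [-0.11,0,0],
    [-0.22,0,0],
    [-0.33,0,0],
    [-0.44,0,0],
    [-0.55,0,0],
    [-0.66,0,0],
    [-0.77,0,0],
    [-0.88,0,0],
    [-1.0,0,0],
    [-1.11,0,0],
    [-1.22,0,0],
    [-1.33,0,0],
    [-1.45,0,0],
    [-1.557,0,0],
    [-1.557,0,0],
    [-1.557,0,0],
    [-1.557,0,0],
    [-1.557,0,0]
  ]
}}

```text
time: 38.4
eef_pos: [0.4631, 0.3535, 0.1284]
tcp_rot: [-0.071, 0.705, 0.072, 0.702]
contact_force: [0.4, -0.4, -1.8]
opening: 0.217
```

```bash
python3 go.py .4643,.3545,.03,101.75 .4643,.3545,.024,101.75;python3 - <<'E'
from h import *
d=grab('scene'); np.savez('scene11.npz',**d);save(cv2.resize(d['img'][20:200,260:480],None,fx=3.3,fy=3.3),'b6.png')
d=grab('top'); np.savez('top11.npz',**d);save(cv2.resize(d['img'][160:360,60:300],None,fx=3,fy=3),'b6t.png')
E
```

```text
t 38.4 p [0.4631 0.3535 0.1284] jaw 101.6 q [ 0.48  0.16  1.87  0.    1.11 -1.3 ] op 0.217 F [ 0.4 -0.4 -1.8]
(0.4643, 0.3545, 0.03, 101.75) travel [0.098, 0.001, 0.002] dr [-0.003, -0.004, -0.002]
(0.4643, 0.3545, 0.024, 101.75) travel [0.104, 0.001, 0.002] dr [-0.003, -0.004, -0.002]
```

View pics/b6.png

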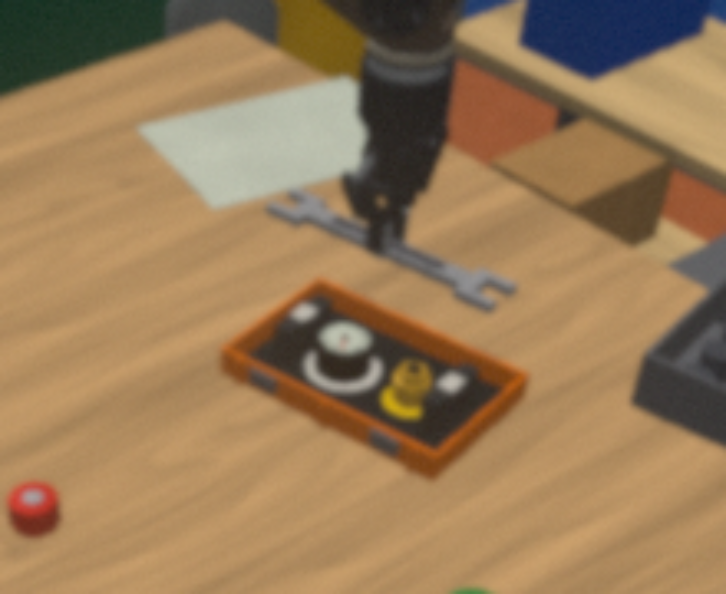

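View pics/b6t.png

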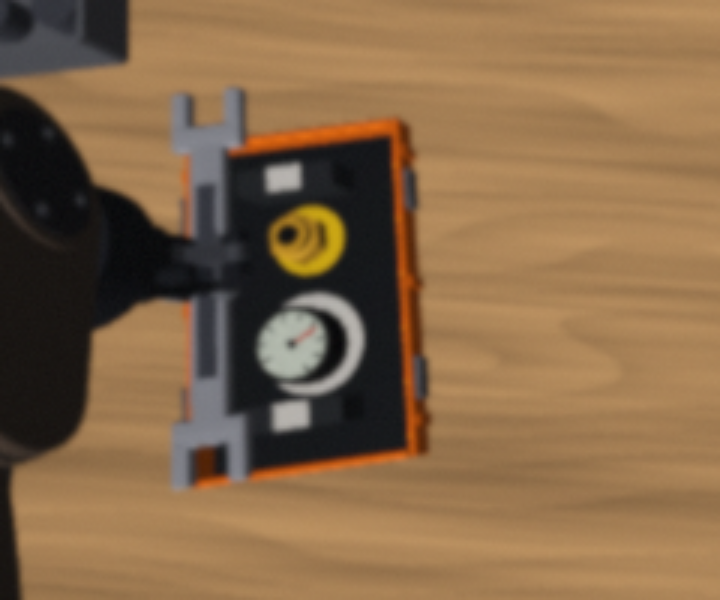

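```bash
python3 - <<'E'
from h import *
for n in('top','scene'):
    d=load(n,'11');P=cloud(d);hsv=cv2.cvtColor(d['img'],cv2.COLOR_RGB2HSV)
    m=(P[...,2]>.14)&(P[...,2]<.18)&(np.hypot(P[...,0]-.464,P[...,1]-.354)<.14)&(hsv[...,2]>75)
    nn,l,s,c=cv2.connectedComponentsWithStats(m.astype(np.uint8)); kk=1+np.argmax(s[1:,4])
    Q=P[l==kk]; ys,xs=np.where(l==kk)
    z=np.median(Q[:,2]); W=plane(d,np.c_[xs,ys],z)[:,:2]
    print(n,z,len(W),cv2.minAreaRect(W.astype(np.float32)), np.polyfit((Q[:,0]-.464),Q[:,2],1))
E
```

```text
top 0.159972546681877 824 ((0.40055540204048157, 0.33971235156059265), (0.1123066172003746, 0.0470656119287014), 13.423135757446289) [0.01627075 0.16119131]
scene 0.160803586114721 570 ((0.46471595764160156, 0.35716575384140015), (0.2483801245689392, 0.0717492550611496), 11.213888168334961) [-0.00674744  0.16031013]
```

The spanner is level (slope under 1°), at about 11.2° against the case's 11.75°, and centred. Lowering.

Emit:
{"name": "play_rows", "arguments": {
  "claw": [255,255,255,255,255,255,255,255,255],
  "travel": [
    [0.03,0.001,0.001],
    [0.06,0.001,0.001],
    [0.08,0.001,0.001],
    [0.092,0.001,0.001],
    [0.098,0.001,0.001],
    [0.1,0.001,0.001],
    [0.102,0.001,0.001],
    [0.102,0.001,0.001],
    [0.102,0.001,0.001]
  ],
  "dr": [
    [0,0,0],
    [0,0,0],
    [0,0,0],
    [0,0,0],
    [0,0,0],
    [0,0,0],
    [0,0,0],
    [0,0,0],
    [0,0,0]
  ]
}}

```text
time: 39.4
eef_pos: [0.4643, 0.3554, 0.0278]
tcp_rot: [-0.071, 0.704, 0.072, 0.703]
contact_force: [-0.1, -0.4, -1.3]
opening: 0.219
```

```bash
python3 go.py .4643,.3545,.0235,101.75;python3 - <<'E'
from h import *
d=grab('scene'); np.savez('scene12.npz',**d);save(cv2.resize(d['img'][40:200,280:460],None,fx=3.7,fy=3.7),'b7.png')
E
```

```text
t 39.4 p [0.4643 0.3554 0.0278] jaw 101.6 q [ 0.48  0.3   1.92  0.    0.92 -1.3 ] op 0.219 F [-0.1 -0.4 -1.3]
(0.4643, 0.3545, 0.0235, 101.75) travel [0.004, -0.001, -0.0] dr [-0.003, -0.002, -0.002]
```

View pics/b7.png

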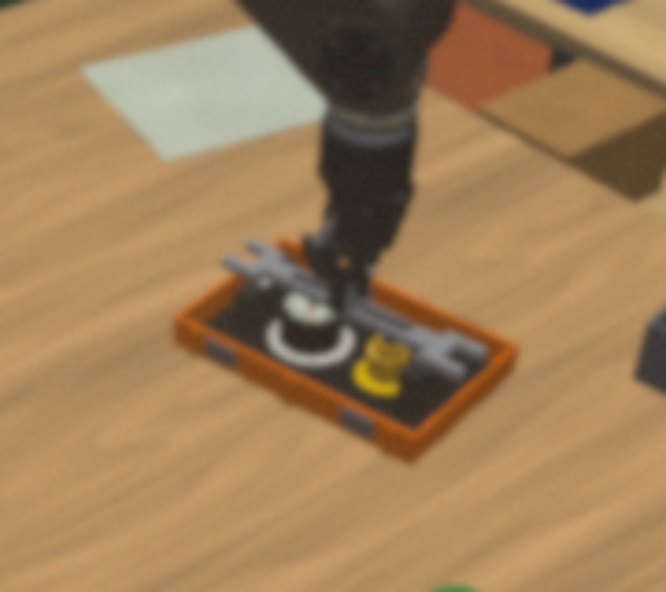

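The spanner lies just above the rests, aligned with the case, with gauge and coupling below it. Final lowering.

Emit:
{"name": "play_rows", "arguments": {
  "claw": [255,255,255,255,255,255],
  "travel": [
    [0.001,-0.001,0],
    [0.002,-0.001,0],
    [0.003,-0.001,0],
    [0.004,-0.001,0],
    [0.005,-0.001,0],
    [0.005,-0.001,0]
  ],
  "dr": [
    [0,0,0],
    [0,0,0],
    [0,0,0],
    [0,0,0],
    [0,0,0],
    [0,0,0]
  ]
}}

```text
time: 40.05
eef_pos: [0.4645, 0.3544, 0.024]
tcp_rot: [-0.071, 0.705, 0.072, 0.702]
contact_force: [-3.2, -1.9, 5.9]
opening: 0.216
```

Contact at the predicted height. Release slowly and retreat straight up.

Emit:
{"name": "play_rows", "arguments": {
  "claw": [200,150,100,60,60,60,60,60,60,60,60,60,60],
  "travel": [
    [0,0,0],
    [0,0,0],
    [0,0,0],
    [0,0,0],
    [0,0,0],
    [0,0,0],
    [-0.01,0,0],
    [-0.03,0,0],
    [-0.07,0,0],
    [-0.11,0,0],
    [-0.15,0,0],
    [-0.15,0,0],
    [-0.15,0,0]
  ],
  "dr": [
    [0,0,0],
    [0,0,0],
    [0,0,0],
    [0,0,0],
    [0,0,0],
    [0,0,0],
    [0,0,0],
    [0,0,0],
    [0,0,0],
    [0,0,0],
    [0,0,0],
    [0,0,0],
    [0,0,0]
  ]
}}

```text
time: 41.35
eef_pos: [0.4657, 0.3547, 0.1764]
tcp_rot: [-0.07, 0.703, 0.073, 0.704]
contact_force: [-0.6, -0.6, -1.7]
opening: 0.763
```

```bash
python3 go.py .62,.05,.25,101.75
```

```text
t 41.35 p [0.4657 0.3547 0.1764] jaw 101.6 q [ 0.48  0.12  1.83  0.    1.19 -1.3 ] op 0.763 F [-0.6 -0.6 -1.7]
(0.62, 0.05, 0.25, 101.75) travel [-0.074, -0.329, 0.09] dr [-0.003, 0.001, -0.003]
```

Move the arm aside for a clear final look.

Emit:
{"name": "play_rows", "arguments": {
  "claw": [60,60,60,60,60,60,60,60,60,60,60],
  "travel": [
    [-0.03,0,0],
    [-0.05,-0.04,0.01],
    [-0.06,-0.08,0.02],
    [-0.07,-0.12,0.03],
    [-0.07,-0.16,0.04],
    [-0.07,-0.2,0.05],
    [-0.07,-0.24,0.06],
    [-0.07,-0.28,0.075],
    [-0.07,-0.32,0.09],
    [-0.07,-0.33,0.09],
    [-0.07,-0.33,0.09]
  ],
  "dr": [
    [0,0,0],
    [0,0,0],
    [0,0,0],
    [0,0,0],
    [0,0,0],
    [0,0,0],
    [0,0,0],
    [0,0,0],
    [0,0,0],
    [0,0,0],
    [0,0,0]
  ]
}}

```text
time: 42.45
eef_pos: [0.6196, 0.0479, 0.2432]
tcp_rot: [-0.069, 0.705, 0.072, 0.702]
contact_force: [-0.8, 0.1, 0.0]
opening: 0.767
```

```bash
python3 - <<'E'
from meas import *
def loc(p,o,yaw):
    a=np.radians(yaw);v=np.array(p[:2])-o;return np.round([v[0]*np.cos(a)+v[1]*np.sin(a),-v[0]*np.sin(a)+v[1]*np.cos(a)],4)
O=np.array([.4643,.3545]);B=np.array([.4703,-.359])
for n in('top','scene'):
    d=grab(n);np.savez(n+'20.npz',**d);P=cloud(d);hsv=cv2.cvtColor(d['img'],cv2.COLOR_RGB2HSV)
    save(d['img'],'f_'+n+'.png')
    for nm,g,h,r,o,y in(('plug',(.4155,-.354),.04,.03,B,-5.5),('knob',(.525,-.3643),.032,.035,B,-5.5),('red',(.425,-.01),.028,.04,B,0)):
        t=topcent(d,P,g,h,r=r); print(n,nm,t[0][:2],loc(t[0],o,y))
    m=(P[...,2]>.05)&(P[...,2]<.07)&(np.hypot(P[...,0]-.464,P[...,1]-.354)<.15)
    nn,l,s,c=cv2.connectedComponentsWithStats(m.astype(np.uint8)); kk=1+np.argmax(s[1:,4])
    ys,xs=np.where(l==kk);Q=P[l==kk];W=plane(d,np.c_[xs,ys],.056)[:,:2]
    R=cv2.minAreaRect(W.astype(np.float32));print(n,'spanner',len(W),R,loc(R[0],O,11.75),np.median(Q[:,2]),np.polyfit(Q[:,0]-.464,Q[:,2],1))
E
```

```text
top plug [ 0.4172 -0.3525] [-0.0535  0.0014]
top knob [ 0.5242 -0.3627] [0.054  0.0015]
top red [ 0.425  -0.0093] [-0.0453  0.3497]
top spanner 653 ((0.5177306532859802, 0.36383068561553955), (0.1352500021457672, 0.043260443955659866), 10.438888549804688) [ 0.0542 -0.0017] 0.05479226812323801 [-0.00701238  0.05513919]
scene plug [ 0.4192 -0.3554] [-0.0512 -0.0013]
scene knob [ 0.5278 -0.3658] [ 0.0579 -0.0013]
scene red [ 0.4276 -0.0137] [-0.0427  0.3453]
scene spanner 491 ((0.4665575623512268, 0.3513084650039673), (0.24707980453968048, 0.054691608995199203), 10.011724472045898) [ 0.0016 -0.0036] 0.05673935835133115 [-0.00137041  0.05640509]
```

View pics/f_top.png

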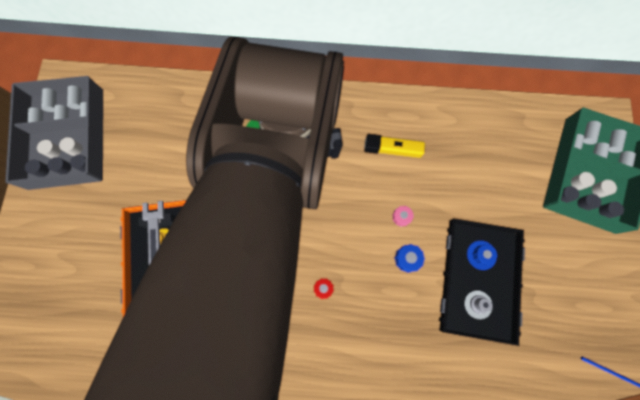

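View pics/f_scene.png

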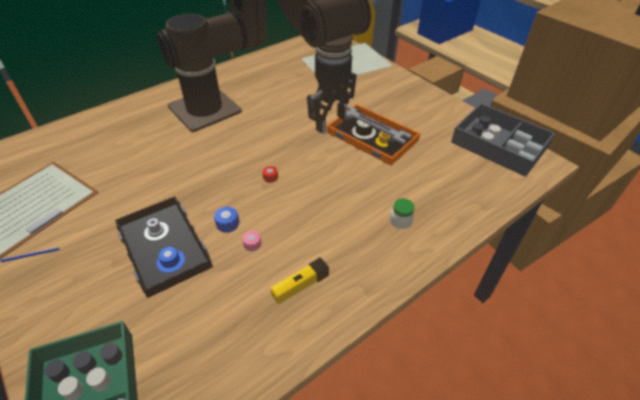

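Scene view: spanner across the orange case at (375,130), plug and blue knob on their marks at (155,228) and (169,257), and the red knob, jar and torch unmoved. The arm hides part of the orange case from the top camera, so I'll move it further away for one last check.

Emit:
{"name": "play_rows", "arguments": {
  "claw": [60,60,60,60,60,60,60,60],
  "travel": [
    [0,-0.04,0],
    [0,-0.08,0],
    [0,-0.12,0],
    [0,-0.16,0],
    [0,-0.2,0],
    [0,-0.22,0],
    [0,-0.22,0],
    [0,-0.22,0]
  ],
  "dr": [
    [0,0,0],
    [0,0,0],
    [0,0,0],
    [0,0,0],
    [0,0,0],
    [0,0,0],
    [0,0,0],
    [0,0,0]
  ]
}}

```text
time: 43.35
eef_pos: [0.6633, -0.1635, 0.243]
tcp_rot: [-0.07, 0.704, 0.074, 0.703]
contact_force: [-0.1, 0.6, 0.1]
opening: 0.767
```

```bash
python3 - <<'E'
from meas import *
d=grab('top');P=cloud(d)
c=cv2.resize(d['img'][180:340,90:230],None,fx=4,fy=3.7)
save(c,'g_top.png')
m=(P[...,2]>.05)&(P[...,2]<.07)&(np.hypot(P[...,0]-.464,P[...,1]-.354)<.15)
nn,l,s,c=cv2.connectedComponentsWithStats(m.astype(np.uint8)); kk=1+np.argmax(s[1:,4])
ys,xs=np.where(l==kk);W=plane(d,np.c_[xs,ys],.056)[:,:2]
print(cv2.minAreaRect(W.astype(np.float32)))
d=load('scene','20');P=cloud(d)
print('gauge',topcent(d,P,(.431,.3474),.038,lo=.005),'coup',topcent(d,P,(.5074,.3633),.04,r=.025))
save(cv2.resize(d['img'][95:170,310:430],None,fx=6,fy=6,interpolation=cv2.INTER_CUBIC),'g_scene.png')
E
```

```text
((0.46578556299209595, 0.3516245186328888), (0.24141918122768402, 0.04468780383467674), 11.709962844848633)
gauge (array([0.4334, 0.3345, 0.4306, 0.3365, 0.0299]), array([362. , 124.6])) coup (array([0.5092, 0.355 , 0.5041, 0.3581, 0.0252]), array([383.5, 133.3]))
```

View pics/g_top.png

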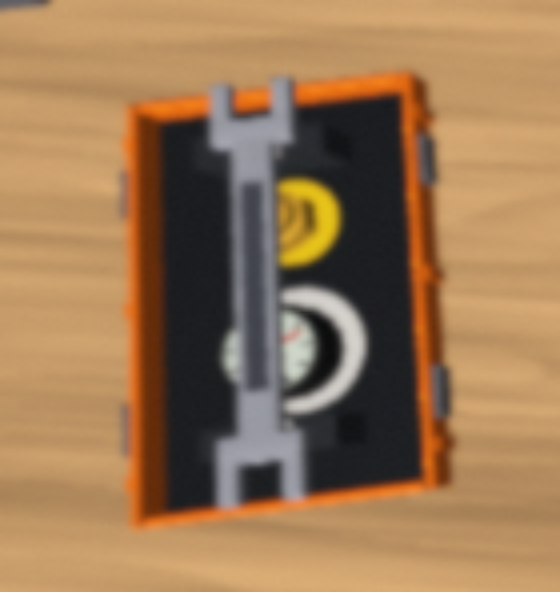

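View pics/g_scene.png

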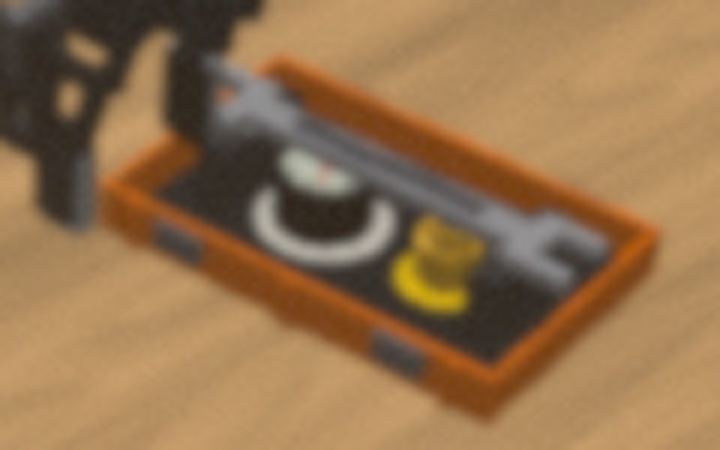

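In the top crop the spanner lies lengthwise, about 3 mm sideways and under 2 mm lengthwise off centre, at 11.7°. Gauge (268,350) and coupling (295,220) are still on their marks under it. Handing in.

```bash
python3 -c "
from plant import ctrl
print(ctrl.get_state()['time'],ctrl.sign_off())"
```

```text
the job is handed in; nothing more can be done
43.4 None
```

Both kits are made up and the job is handed in at 43.4 s of the 134 s allowed. The gauge and coupling were placed first, then the plug and the smaller blue knob, and the spanner last. The hand-in gives no verdict, so the results below are my own camera checks.

| Part | Last measured offset | Limit |
|---|---|---|
| Gauge | about 2 mm from the white mark | 12 mm |
| Coupling | about 1.5 mm from the yellow mark | 12 mm |
| Plug | about 2 mm from the silver mark | 12 mm |
| Blue knob | about 2 mm from the blue mark | 12 mm |
| Spanner | about 1 mm lengthwise, 3 mm sideways, within 0.1° of the case's length, level on both rests | 15 mm, 12 mm, 10° |

- **Left alone:** the red knob measured where it started; the grease jar and torch look unmoved in the pictures.
- **What went wrong:** the real fingertips sit about 25 mm short of the reported tool point. On the first try for the gauge, the gripper therefore shut on its dial with about 9 N. The gauge did not move, and I corrected for the difference in every later grasp.
- **Checks that disagreed:** the oblique scene camera reads up to about 5 mm differently from the top camera, so I trusted the top one. Once the spanner was on, it partly hid the gauge and coupling. Their figures date from before it was laid; an automatic re-measure afterwards was unusable (it read about 10 mm off). By eye both were still on their marks.

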